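# Load and lock the weld nests

## Robot

A 6-joint arm with a two-finger parallel gripper is mounted at the origin on the work surface. World frame = base frame: x ahead of the robot, y to its left, z up, the work surface at z = 0. Lengths are in m, angles in rad, forces in N, time in s.
With the tool pointing down it reaches from about 0.225 to 0.875 m from the base axis. Payload 3.4 kg.
Tool frame: the origin (TCP) lies midway between the tips of the shut fingers; the grasp point (between the pads) lies 19 mm behind it (manip.grasp_offset is the distance from the TCP to the grasp point, in m); x points along the fingers, y is the direction in which the jaws open and shut, and the axes are right-handed (so a half turn about x gives the same grasp; the last joint's range is limited). The gripper opens to 85 mm and grips with 20 to 120 N. Pads are 22 mm wide; open, the fingers measure 114 mm over their backs; the gripper's body (76 mm by 85 mm) begins 54 mm behind the grasp point. The pads swing forward as they close: fully open they stand 13 mm farther back than shut.
Start: joints at [1.135, 0.276, 1.505, -0, 1.361, -0.121], TCP at [0.178, 0.547, 0.231] pointing down, gripper open.
Joint ranges: [-2.89, 2.89], [-0.75, 2.08], [0.22, 2.7], [-1.18, 4.32], [0.11, 2.71], [-2.7, 2.7]. Speed limits (rad/s): [2.57, 2.57, 3.14, 3.14, 3.14, 3.14].

## Interface

Orientations are given as a unit quaternion [w, x, y, z].
In Python, from rig import manip gives the robot as it stands.
- The arm moves only by the shell command python3 -m creep 'ROWS' [OPENING] [FORCE]. ROWS is a JSON object of lists of equal length, an entry for each row: "delta_pos": the shift along the tool's x, y, z in cm, a list of three; "dr": the turn, a rotation vector about the tool's x, y, z in rad, a list of three. In form: {"delta_pos": [[dx, dy, dz], ...], "dr": [[rx, ry, rz], ...]}. A call has 1 to 10 rows; each row is the pose to reach, as a shift and turn from the pose commanded when the call began, along the tool's axes at that moment; what a row does not reach only later rows make up. A row lasts 1/10 s, in which the tool goes at most 50 mm and 8.59 degrees, less where a joint would pass 70% of its speed; a pose out of reach is approached as far as the arm can. A call with a gripper value outside its range is refused whole. OPENING is the opening, from -1 (shut) to 1 (fully open), set as the call begins (- or left out, the last holds). The fingers move at their own pace and stop on an object; FORCE is the grip in N (left out, the last holds). Time passes only in rows, so rows that repeat a pose let the fingers close. It gives the time, the measured TCP pose, the force and the opening at its end, in the units of the state.
- manip.get_state(): the state, without advancing time (a new reading comes with each control period).
- manip.get_image(name): name is "side" or "top" or "wrist"; returns a dict with "pixels" (400x640x3 uint8, blue, green, red), "depth" (400x640 float32, m along the optical axis (not along the pixel's ray), 0 where there is no reading), "intrinsics" (3x3 intrinsics, pixels), "rvec" (rotation vector, rad) and "tvec" (3), from world to camera coordinates, as OpenCV has them. Camera axes: x right, y down, z forward; pixel columns grow to the right and rows downward; lengths in m; the calibration is good to about 2 mm. The wrist camera is an equidistant fisheye: a pixel r from the principal point sees the ray r / f radians off the axis. A picture is of the moment at which its call begins.
- manip.sign_off(): hands the job in, once; it reports no verdict.
The state is a dict: "clock": time; "qpos": joint angles; "qd": joint speeds; "effort": joint torques, N m; "position": TCP position; "ee_rot": TCP orientation; "contact_force": force on the tool from outside, world axes, zero at the start; "moment": the same for the moment, N m; "width": finger opening in m.
Only numpy, scipy, OpenCV 4.12 (cv2) and the standard library are available. Lean on these libraries where they do the work, as an engineer would, in place of code of your own. Each camera call takes 0.05 s, during which the arm holds its last target. There are 200 camera calls.

## Task

Make the weld fixture ready: put each copper housing that is there, right way up, into a nest of its own with its long side along the nest (either way round), press that nest's cover down until it snaps and holds shut, and lock it by turning its slotted screw clockwise to the stop with the flat driver, never with the fingers, which must not press on the screws. Then put the driver back upright in its stand; a nest without a housing does not matter, and the bottle, the orange block and the yellow tray stay where they are.

Things in the scene. Friction and masses are not known exactly. Their poses are not given: they have to be found in the camera images.
- part1_mid (a point): Centre of a copper-coloured housing, a solid block 64 (its x) x 36 (its y) x 34 mm high with rounded edges, 150 g, with a dark disc and a steel square on its top; lies right way up on the bench. Its z points up. It may be absent.
- part2_mid (a point): Centre of a copper-coloured housing, a solid block 64 (its x) x 36 (its y) x 34 mm high with rounded edges, 150 g, with a dark disc and a steel square on its top; lies right way up on the bench. Its z points up. It may be absent.
- part3_mid (a point): Centre of a copper-coloured housing, a solid block 64 (its x) x 36 (its y) x 34 mm high with rounded edges, 150 g, with a dark disc and a steel square on its top; lies right way up on the bench. Its z points up. It may be absent.
- nest1_seat (a point): Where the centre of a housing lies when seated in this weld nest: 33 mm above the bench, 17 mm above the nest floor. x points from the nest's front to its hinge, z up. Pocket 72 (x) x 44 (y) mm inside 22 mm high dark ledges; the middle 42 mm of each long side is open for fingers, so hold a housing across its 36 mm.
- nest2_seat (a point): Where the centre of a housing lies when seated in this weld nest: 33 mm above the bench, 17 mm above the nest floor. x points from the nest's front to its hinge, z up. Pocket 72 (x) x 44 (y) mm inside 22 mm high dark ledges; the middle 42 mm of each long side is open for fingers, so hold a housing across its 36 mm.
- nest3_seat (a point): Where the centre of a housing lies when seated in this weld nest: 33 mm above the bench, 17 mm above the nest floor. x points from the nest's front to its hinge, z up. Pocket 72 (x) x 44 (y) mm inside 22 mm high dark ledges; the middle 42 mm of each long side is open for fingers, so hold a housing across its 36 mm.
- cover1 (a joint): Cover of nest 1, rad: 0 shut (level), 1.9 open (upright, leaning back past the hinge). Plate 58 mm wide, 8 thick, reaching 152 mm from the hinge axis (mid-thickness); shut, its pad clears a seated housing by 1.5 mm. A sprung over-centre hinge holds it open: push its outer (back) face over and down, 3 to 5 N at the tab; below about 0.6 rad it snaps down and is held shut (4 N at the screw would lift it).
- cover1_tab (a point): Middle of the yellow press tab on the outer face (upper when shut) of this cover, 140 mm from the hinge axis, 12 mm from the free edge; z outward normal, -x to the free edge, y along the hinge. The hinge axis lies along the nest's y, 54 mm towards +x from the seat point and 25 mm above it, between blue posts 66 mm tall. The nest block is 142 x 84 x 16 mm; a 53 mm post stands under the shut cover's screw.
- screw1 (a joint): Slotted lock screw on cover 1, rad: grows as it turns clockwise seen from above (cover shut); 1.57 is the stop = locked. Turns with about 0.06 N m and stays where left.
- screw1_slot (a point): Centre of the slot mouth between the two brass lips of this screw (dark disc 36 mm across, lips 26 mm long), on its axis, 104 mm from the hinge axis, 13 mm above the cover's outer face. x runs along the slot, z out of it. Slot 6 mm wide, 10 mm deep, open at both ends, its upper 4 mm flared to 13 mm.
- cover2 (a joint): Cover of nest 2, rad: 0 shut (level), 1.9 open (upright, leaning back past the hinge). Plate 58 mm wide, 8 thick, reaching 152 mm from the hinge axis (mid-thickness); shut, its pad clears a seated housing by 1.5 mm. A sprung over-centre hinge holds it open: push its outer (back) face over and down, 3 to 5 N at the tab; below about 0.6 rad it snaps down and is held shut (4 N at the screw would lift it).
- cover2_tab (a point): Middle of the yellow press tab on the outer face (upper when shut) of this cover, 140 mm from the hinge axis, 12 mm from the free edge; z outward normal, -x to the free edge, y along the hinge. The hinge axis lies along the nest's y, 54 mm towards +x from the seat point and 25 mm above it, between blue posts 66 mm tall. The nest block is 142 x 84 x 16 mm; a 53 mm post stands under the shut cover's screw.
- screw2 (a joint): Slotted lock screw on cover 2, rad: grows as it turns clockwise seen from above (cover shut); 1.57 is the stop = locked. Turns with about 0.06 N m and stays where left.
- screw2_slot (a point): Centre of the slot mouth between the two brass lips of this screw (dark disc 36 mm across, lips 26 mm long), on its axis, 104 mm from the hinge axis, 13 mm above the cover's outer face. x runs along the slot, z out of it. Slot 6 mm wide, 10 mm deep, open at both ends, its upper 4 mm flared to 13 mm.
- cover3 (a joint): Cover of nest 3, rad: 0 shut (level), 1.9 open (upright, leaning back past the hinge). Plate 58 mm wide, 8 thick, reaching 152 mm from the hinge axis (mid-thickness); shut, its pad clears a seated housing by 1.5 mm. A sprung over-centre hinge holds it open: push its outer (back) face over and down, 3 to 5 N at the tab; below about 0.6 rad it snaps down and is held shut (4 N at the screw would lift it).
- cover3_tab (a point): Middle of the yellow press tab on the outer face (upper when shut) of this cover, 140 mm from the hinge axis, 12 mm from the free edge; z outward normal, -x to the free edge, y along the hinge. The hinge axis lies along the nest's y, 54 mm towards +x from the seat point and 25 mm above it, between blue posts 66 mm tall. The nest block is 142 x 84 x 16 mm; a 53 mm post stands under the shut cover's screw.
- screw3 (a joint): Slotted lock screw on cover 3, rad: grows as it turns clockwise seen from above (cover shut); 1.57 is the stop = locked. Turns with about 0.06 N m and stays where left.
- screw3_slot (a point): Centre of the slot mouth between the two brass lips of this screw (dark disc 36 mm across, lips 26 mm long), on its axis, 104 mm from the hinge axis, 13 mm above the cover's outer face. x runs along the slot, z out of it. Slot 6 mm wide, 10 mm deep, open at both ends, its upper 4 mm flared to 13 mm.
- driver_grip (a point): Middle of the red square handle (26 x 26 x 60 mm) of the flat driver (160 g), standing blade down in its stand; z up along it. Blade tip 85 mm below this point; blade 20 mm wide along this x (as the white bar on top), 3.6 mm thick; shaft 10 mm. A black guard disc, 48 mm across, rests on the stand, its underside 35 mm below this point.
- stand_top (a point): Centre of the mouth of the fixed blue driver stand, 84 x 84 x 62 mm block, at its top; square hole 30 x 30 mm right through, sides along x and y. With the driver home its handle's middle is 35 mm above this point.
- cleaner: White cleaner bottle, 64 mm across, 170 mm tall, origin under it; bystander, leave alone.
- wedge: Orange stop block 50 x 80 x 55 mm, origin under it; bystander, leave alone.
- tray: Yellow parts tray 120 x 160 x 25 mm, empty, origin under it; bystander, leave alone.
Things that resemble listed ones, but are neither listed nor needed, are in the scene too. What is shaped like the part that bears part3_mid but blue or purple is not meant.

How it is judged:
By the outcome, as a careful person would: the job done as asked, in the order asked, and still so for the second after the job is handed in, with the robot touching nothing.
Of part1, part2, part3 only 2 to 3 are there at a start; the rules pass over those that are not, and their reading is None.
At some moment in a run one of part1, part2, part3 may be knocked a few centimetres aside while the robot is not near it.
It also fails if it takes over 210 s, if anything falls off the work surface, if the arm or the gripper's body presses on something with over 40 N, if the wrist force passes 120 N, or if a joint passes its speed limit or range.

## Working session

There is one attempt and no reset: what is moved stays moved. The work goes in short steps, Python scripts to look and compute and a shell command to move; the robot and the scene stay as the last step left them, time stands still between calls to the robot, and variables do not carry over. Pictures are saved under pics/ and viewed, about 12 in all and at most 16, crops included, and the job is handed in when it is done.

```bash
ls; mkdir -p pics; cat > h.py <<'E'
import numpy as np,cv2
from rig import manip
from scipy.spatial.transform import Rotation as R
def im(n,save=None):
    d=manip.get_image(n)
    if save: cv2.imwrite('pics/'+save,d['pixels'])
    return d
def cam(d):
    M=cv2.Rodrigues(np.array(d['rvec'],float))[0]; t=np.array(d['tvec'],float).ravel(); return M,t
def pts(d):
    "world point per pixel from depth (pinhole)"
    K=np.array(d['intrinsics']);M,t=cam(d);z=d['depth'];h,w=z.shape
    u,v=np.meshgrid(np.arange(w),np.arange(h))
    p=np.stack([(u-K[0,2])/K[0,0]*z,(v-K[1,2])/K[1,1]*z,z],-1)
    return (p-t)@M
def st():
    s=manip.get_state();q=s['ee_rot'];r=R.from_quat([q[1],q[2],q[3],q[0]])
    return s,np.array(s['position']),r
def todo(pos,xdir,ydir):
    "delta (cm, tool axes) and dr for target TCP pos, tool x and y axis in world"
    s,p,r=st();x=np.array(xdir,float);x/=np.linalg.norm(x);y=np.array(ydir,float);y-=x*(x@y);y/=np.linalg.norm(y)
    T=R.from_matrix(np.stack([x,y,np.cross(x,y)],1))
    print('delta cm',(r.inv().apply(np.array(pos)-p)*100).round(2),'dr',(r.inv()*T).as_rotvec().round(3),'deg',np.degrees((r.inv()*T).magnitude()).round(1))
def show():
    s,p,r=st();print('t',s['clock'],'p',p.round(4),'\naxes\n',r.as_matrix().round(3),'\nF',np.round(s['contact_force'],1),'M',np.round(s['moment'],2),'w',s['width'],'q',np.round(s['qpos'],3))
E
python3 - <<'E'
from h import *
show()
for n in('top','side','wrist'):
    d=im(n,n+'0.png');M,t=cam(d);print(n,d['intrinsics'],(-M.T@t).round(3),M.round(2).tolist())
E
```

```text
pics
t 0.0 p [0.1778 0.5462 0.2304] 
axes
 [[-0.001  0.31   0.951]
 [-0.002  0.951 -0.31 ]
 [-1.    -0.002 -0.   ]] 
F [-0.2  0.2 -0.2] M [-0.05 -0.01  0.01] w 0.08544469851243014 q [ 1.135  0.277  1.506  0.     1.361 -0.121]
top [[518.71251194   0.         316.7961055 ]
 [  0.         518.71251194 195.97736169]
 [  0.           0.           1.        ]] [ 0.535 -0.049  1.381] [[0.01, -1.0, 0.0], [-1.0, -0.01, -0.04], [0.04, -0.0, -1.0]]
side [[399.42081198   0.         315.6438489 ]
 [  0.         399.42081198 199.34053692]
 [  0.           0.           1.        ]] [ 0.28  -0.631  0.755] [[0.89, -0.46, 0.01], [-0.33, -0.64, -0.7], [0.33, 0.62, -0.72]]
wrist [[309.70691629   0.         322.45737847]
 [  0.         309.70691629 198.97412205]
 [  0.           0.           1.        ]] [0.113 0.568 0.373] [[0.31, 0.95, -0.0], [0.92, -0.3, 0.27], [0.26, -0.09, -0.96]]
```

View pics/top0.png

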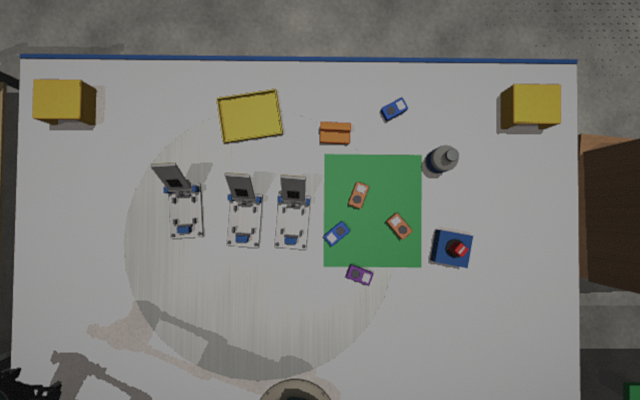

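View pics/side0.png

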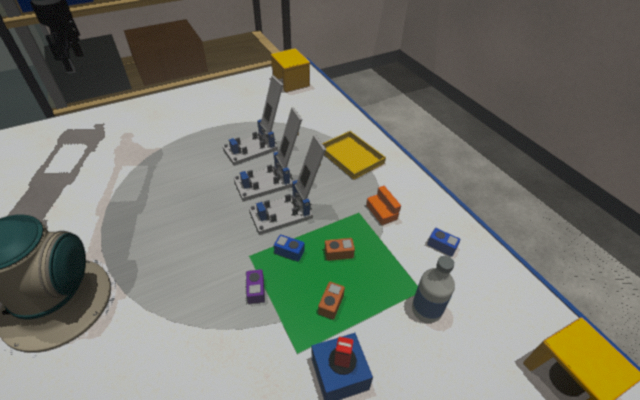

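The top view shows three open nests at px (185,210), (245,215) and (292,215). Copper housings are at (358,195) and (399,226), and the driver stand is at (452,248). The third housing is not visible.

```bash
python3 - <<'E'
from h import *
d=im('top');b=d['pixels'];P=pts(d);np.savez('top0.npz',P=P,b=b)
c=b[140:280,150:480];c=cv2.resize(c,None,fx=2.4,fy=2.4,interpolation=cv2.INTER_CUBIC);cv2.imwrite('pics/crop1.png',c)
hsv=cv2.cvtColor(b,cv2.COLOR_BGR2HSV);H,S,V=[hsv[...,i].astype(int) for i in range(3)]
print(hsv[195,365-3],hsv[205,355],hsv[226,405],hsv[133,335])
def blobs(m,name,amin=25):
    n,l,s,ce=cv2.connectedComponentsWithStats(m.astype(np.uint8))
    for i in range(1,n):
        if s[i,4]<amin: continue
        q=P[l==i]; q=q[np.isfinite(q).all(1)]
        hi=q[q[:,2]>np.percentile(q[:,2],50)-.004]
        r=cv2.minAreaRect(np.argwhere(l==i)[:,::-1].astype(np.float32))
        print(name,ce[i].round(1),s[i,4],'med',np.median(q,0).round(4),'zmax',np.percentile(q[:,2],95).round(3),'rect',np.round(r[0],1),np.round(r[1],1),round(r[2],1))
blobs((H<14)&(S>120)&(V>90),'orange/red')
blobs((H>100)&(H<130)&(S>120),'blue')
blobs((H>20)&(H<34)&(S>150),'yel',15)
E
```

```text
[ 12 132 157] [ 11 136 157] [  9 107 124] [ 16 161 157]
orange/red [335.5 138.6] 70 med [ 0.7271 -0.1067  0.0285] zmax 0.033 rect [334.5 137.1] [29.3 11.1] 2.0
orange/red [357.3 196.3] 162 med [ 0.5836 -0.1561  0.0345] zmax 0.039 rect [358.1 194.8] [13.3 23.8] 21.0
orange/red [399.7 226.9] 180 med [ 0.5041 -0.2703  0.0347] zmax 0.039 rect [399.1 225.7] [24.3 13.4] 49.8
orange/red [458.6 247.7] 45 med [ 0.4572 -0.3964  0.1276] zmax 0.132 rect [458.6 247.7] [ 4.2 10.3] 38.7
orange/red [463.3 251.6] 29 med [ 0.4476 -0.4083  0.1276] zmax 0.131 rect [463.2 251.6] [3.1 9.3] 40.6
blue [298.5  58.4] 2097 med [ 9.536e-01 -5.400e-03 -6.000e-04] zmax 0.004 rect [298.   58.4] [556.1   3.9] 0.6
blue [392.4 109.9] 197 med [ 0.8089 -0.249   0.0334] zmax 0.039 rect [393.9 108.8] [13.4 25. ] 61.9
blue [430.5 163.8] 73 med [ 0.6647 -0.3412  0.055 ] zmax 0.077 rect [431.1 163.5] [20.1  8.4] 66.0
blue [194.2 188.5] 26 med [0.5972 0.2585 0.0643] zmax 0.07 rect [195.  188.5] [5. 6.] 90.0
blue [337.2 232.4] 192 med [ 0.4896 -0.1073  0.0348] zmax 0.039 rect [336.2 233.3] [13.5 24.5] 50.7
blue [183.6 229.4] 
[... 321 characters left out ...]
x 0.058 rect [290. 240.] [ 6. 10.] 90.0
yel [56.3 98.7] 1778 med [0.8161 0.5967 0.0967] zmax 0.101 rect [ 56.5 100. ] [40. 47.] 90.0
yel [536.7 103.6] 1756 med [ 0.8162 -0.6002  0.0976] zmax 0.102 rect [537. 104.] [38. 46.] 90.0
yel [243.7 113.8] 1691 med [0.8061 0.1492 0.0049] zmax 0.024 rect [249.4 116. ] [44.7 59.2] 81.3
yel [ 90.6 101.1] 24 med [0.8249 0.5388 0.0331] zmax 0.052 rect [ 90.5 100.9] [7.8 6.3] 14.0
yel [ 87. 117.] 40 med [0.7795 0.539  0.0527] zmax 0.068 rect [ 87.9 116.1] [ 8.8 13.5] 5.7
yel [506.3 117.9] 48 med [ 0.7909 -0.5414  0.0488] zmax 0.08 rect [506.5 117.2] [18.2  8.1] 74.7
yel [262.3 125.2] 19 med [0.7716 0.0935 0.0052] zmax 0.008 rect [262.5 125. ] [11.  4.] -0.0
```

View pics/crop1.png

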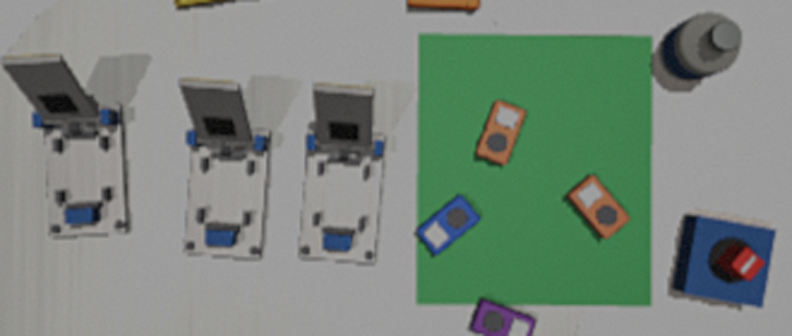

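```bash
python3 - <<'E'
from h import *
z=np.load('top0.npz');P=z['P'];b=z['b'];hsv=cv2.cvtColor(b,cv2.COLOR_BGR2HSV)
m=(P[...,2]>.010)&(P[...,2]<.03)&(P[...,1]>-.03)&(P[...,1]<.4)&(P[...,0]>.4)&(P[...,0]<.62)
m=cv2.morphologyEx(m.astype(np.uint8),cv2.MORPH_OPEN,np.ones((2,2)))
n,l,s,c=cv2.connectedComponentsWithStats(m)
for i in range(1,n):
    if s[i,4]<300: continue
    q=P[l==i][:,:2].astype(np.float32);r=cv2.minAreaRect(q*1000)
    print(s[i,4],c[i],np.round(r[0],1),np.round(r[1],1),r[2])
# stand rect from depth
for zl,zh,x0,x1,y0,y1 in((.05,.075,.38,.53,-.5,-.32),(.1,.14,.38,.53,-.5,-.32)):
    m=(P[...,2]>zl)&(P[...,2]<zh)&(P[...,0]>x0)&(P[...,0]<x1)&(P[...,1]>y0)&(P[...,1]<y1)
    q=P[m].astype(np.float32);r=cv2.minAreaRect(q[:,:2]*1000);print('stand',m.sum(),np.round(r[0],1),np.round(r[1],1),r[2],np.median(q,0).round(4))
# housings: hull rect in world, cast onto z=.034
import itertools
d=manip.get_image('top');K=np.array(d['intrinsics']);M,t=cam(d);C=-M.T@t
for (u,v) in((357,196),(399,226)):
    w=P[v-16:v+17,u-16:u+17];H=hsv[v-16:v+17,u-16:u+17]
    mk=(w[...,2]>.02)&(w[...,2]<.045);q=w[mk].astype(np.float32)
    r=cv2.minAreaRect(q[:,:2]*1000);print('part',mk.sum(),np.round(r[0],1),np.round(r[1],1),r[2])
E
```

```text
1246 [186.58266453 214.62439807] [538.4 141.8] [124.1 380. ] 2.7455530166625977
1220 [244.98770492 223.49098361] [503.2  65.5] [222.9 123.3] 85.84278106689453
1208 [292.42715232 225.51076159] [504.2   2.4] [ 96.8 123.5] 85.49478149414062
stand 948 [ 452.8 -401.5] [87.5 84. ] 79.84131622314453 [ 0.4546 -0.3931  0.0635]
stand 154 [ 454.6 -401.7] [26.8 26.3] 49.9603271484375 [ 0.4548 -0.3994  0.1267]
part 345 [ 588.4 -161.2] [36.3 64. ] 69.59186553955078
part 356 [ 508.3 -268.1] [64.1 36.4] 40.92223358154297
```

View pics/wrist0.png

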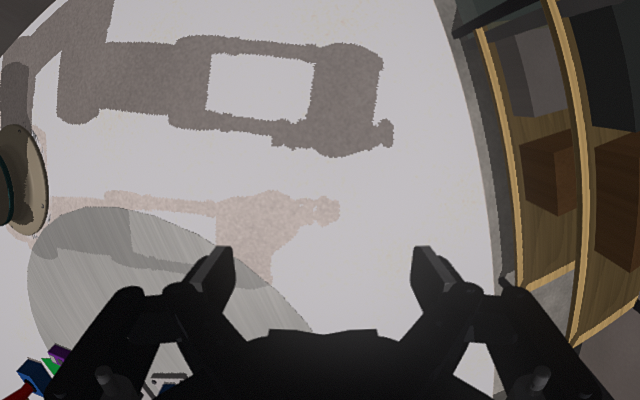

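```bash
python3 - <<'E'
from h import *
z=np.load('top0.npz');P=z['P'];b=z['b'];hsv=cv2.cvtColor(b,cv2.COLOR_BGR2HSV).astype(int)
blue=(hsv[...,0]>98)&(hsv[...,0]<132)&(hsv[...,1]>80)
X,Y,Z=P[...,0],P[...,1],P[...,2]
for (px,py) in((.4943,.2861),(.4726,.1378),(.469,.0134)):
    m=(abs(X-px)<.03)&(abs(Y-py)<.03)&(Z>.045)&(Z<.065);q=P[m];r=cv2.minAreaRect((q[:,:2]*1000).astype(np.float32))
    print('post',m.sum(),q.mean(0).round(4),np.round(r[0],1),np.round(r[1],1),round(r[2],1))
    for sg in(-1,1):
        m=blue&(abs(X-px-.104)<.035)&(sg*(Y-py)>.015)&(sg*(Y-py)<.06)&(Z>.055)&(Z<.08)
        if m.sum(): q=P[m];print('  hinge',m.sum(),q.mean(0).round(4),q.min(0).round(3),q.max(0).round(3))
    m=(Z>.010)&(Z<.026)&(abs(Y-py)<.06)&(X>px-.04)&(X<px+.12)
    q=P[m];ys=[]
    for x in np.arange(px-.02,px+.09,.004):
        k=q[abs(q[:,0]-x)<.002][:,1]
        if len(k)>5: ys.append((x,k.min(),k.max()))
    ys=np.array(ys)
    for j in(1,2):
        f=np.polyfit(ys[:,0],ys[:,j],1)
        for _ in range(3):
            e=abs(np.polyval(f,ys[:,0])-ys[:,j]);f=np.polyfit(ys[e<.003,0],ys[e<.003,j],1)
        print('  edge slope',f[0].round(4),'y at px',np.polyval(f,px).round(4),(e<.003).sum(),len(e))
    print('  front x',np.percentile(q[abs(q[:,1]-py)<.03][:,0],.5).round(4))
E
```

```text
post 79 [0.4943 0.2876 0.0531] [495.4 288. ] [17.8 29.4] 2.4
  hinge 21 [0.5987 0.2588 0.0654] [0.594 0.254 0.057] [0.604 0.264 0.073]
  hinge 21 [0.5937 0.3305 0.065 ] [0.588 0.327 0.058] [0.601 0.335 0.072]
  edge slope 0.0645 y at px 0.2476 28 28
  edge slope 0.0641 y at px 0.33 28 28
  front x 0.4723
post 80 [0.473  0.1398 0.0537] [476.8 131.2] [25.3 48.6] 24.6
  hinge 20 [0.5725 0.0965 0.0655] [0.567 0.093 0.059] [0.578 0.101 0.071]
  hinge 20 [0.5776 0.1675 0.0659] [0.572 0.164 0.06 ] [0.585 0.172 0.071]
  edge slope -0.0693 y at px 0.0987 28 28
  edge slope -0.0608 y at px 0.1804 26 28
  front x 0.4504
post 78 [0.469  0.0148 0.0537] [468.9  14.7] [15.6 28.4] 0.4
  hinge 18 [ 0.569  -0.0299  0.0661] [ 0.563 -0.034  0.06 ] [ 0.574 -0.026  0.074]
  hinge 20 [0.5743 0.0411 0.0651] [0.568 0.037 0.06 ] [0.581 0.045 0.072]
  edge slope -0.0787 y at px -0.0262 28 28
  edge slope -0.076 y at px 0.0553 28 28
  front x 0.4462
```

```bash
python3 - <<'E'
from h import *
todo((.588,-.161,.12),(0,0,-1),(.349,.937,0))
todo((.588,-.161,.23),(0,0,-1),(.349,.937,0))
E
```

```text
delta cm [ 11.13 -54.58  60.9 ] dr [ 0.042 -0.     0.001] deg 2.4
delta cm [  0.13 -54.58  60.9 ] dr [ 0.042 -0.     0.001] deg 2.4
```

```bash
python3 -m creep '{"delta_pos":[[0,-5,5],[0,-10,10],[0,-15,16],[0,-20,22],[0,-25,27],[0,-30,33],[0,-35,38],[0,-40,44],[0,-45,50],[0,-50,55]],"dr":[[0,0,0],[0,0,0],[0,0,0],[0,0,0],[0,0,0],[0,0,0],[0,0,0],[0,0,0],[0,0,0],[0,0,0]]}' 1 40; python3 - <<'E'
from h import *
todo((.588,-.161,.12),(0,0,-1),(.349,.937,0));show()
E
```

```text
clock: 1.25
position: [0.4256, 0.1103, 0.2315]
ee_rot: [0.699, 0.111, 0.698, -0.111]
contact_force: [1.7, 0.8, -0.2]
width: 0.0855
delta cm [ 11.16 -20.77  23.84] dr [ 0.042  0.001 -0.001] deg 2.4
t 1.25 p [0.4256 0.1103 0.2315] 
axes
 [[ 0.001  0.31   0.951]
 [ 0.     0.951 -0.31 ]
 [-1.     0.001  0.001]] 
F [ 1.7  0.8 -0.2] M [ 0.01 -0.06  0.08] w 0.08550553273364986 q [ 0.095  0.069  1.768  0.     1.304 -1.161]
```

```bash
python3 -m creep '{"delta_pos":[[0,-4,4.6],[0,-8,9.2],[0,-12,13.8],[0,-16,18.4],[0,-20.8,23.8],[4,-20.8,23.8],[8,-20.8,23.8],[11,-20.8,23.8],[11,-20.8,23.8],[11,-20.8,23.8]],"dr":[[0,0,0],[0,0,0],[0.042,0,0],[0.042,0,0],[0.042,0,0],[0.042,0,0],[0.042,0,0],[0.042,0,0],[0.042,0,0],[0.042,0,0]]}' 1 40; python3 - <<'E'
from h import *
todo((.588,-.161,.004),(0,0,-1),(.349,.937,0));im('wrist','w1.png')
E
```

```text
clock: 2.25
position: [0.5866, -0.1591, 0.1213]
ee_rot: [0.695, 0.126, 0.696, -0.125]
contact_force: [-0.3, 0.3, 0.5]
width: 0.0853
delta cm [11.73 -0.13  0.22] dr [-0.    -0.002 -0.   ] deg 0.1
```

View pics/w1.png

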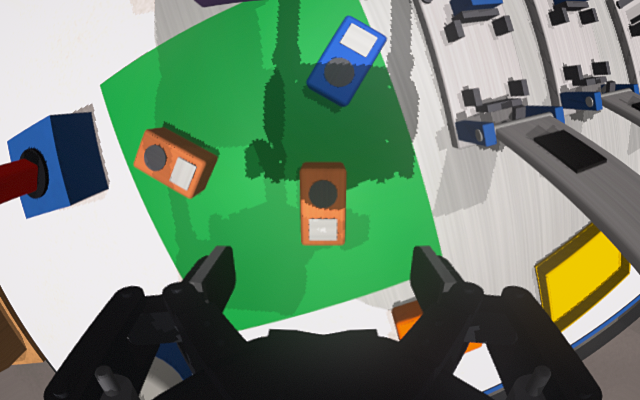

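The wrist view shows the housing centred between the jaws at (323,205), with its long side along the fingers' plane. I'm descending to grasp it.

```bash
python3 -m creep '{"delta_pos":[[4,0,0.2],[8,0,0.2],[10,0,0.2],[11.5,-0.1,0.2],[11.6,-0.1,0.2]],"dr":[[0,0,0],[0,0,0],[0,0,0],[0,0,0],[0,0,0]]}' 1 40; python3 -m creep '{"delta_pos":[[0,0,0],[0,0,0],[0,0,0],[0,0,0],[0,0,0],[0,0,0],[0,0,0],[0,0,0]],"dr":[[0,0,0],[0,0,0],[0,0,0],[0,0,0],[0,0,0],[0,0,0],[0,0,0],[0,0,0]]}' -1 40
python3 - <<'E'
from h import *
c,s=np.cos(-.077),np.sin(-.077)
todo((.518,.0105,.16),(0,0,-1),(-s,c,0));show()
E
```

```text
clock: 2.8
position: [0.5889, -0.1604, 0.0062]
ee_rot: [0.696, 0.125, 0.696, -0.125]
contact_force: [-0.7, 0.4, -0.1]
width: 0.0851
clock: 3.6
position: [0.5895, -0.1612, 0.007]
ee_rot: [0.697, 0.125, 0.695, -0.126]
contact_force: [-0.8, 1.7, 6.4]
width: 0.0355
delta cm [-15.34  13.59 -12.65] dr [-0.28   0.003  0.   ] deg 16.0
t 3.6 p [ 0.5895 -0.1612  0.007 ] 
axes
 [[ 0.003  0.349  0.937]
 [-0.001  0.937 -0.349]
 [-1.     0.     0.003]] 
F [-0.8  1.7  6.4] M [0.1  0.05 0.05] w 0.03553894793649333 q [-3.810e-01  5.240e-01  1.722e+00  1.000e-03  8.920e-01 -1.595e+00]
```

```bash
python3 -m creep '{"delta_pos":[[-4,0,0],[-9,0,0],[-13,3,-3],[-15,7,-7],[-15,11,-11],[-15,13.6,-12.6],[-15,13.6,-12.6],[-15,13.6,-12.6],[-15,13.6,-12.6]],"dr":[[0,0,0],[0,0,0],[0,0,0],[-0.1,0,0],[-0.2,0,0],[-0.28,0,0],[-0.28,0,0],[-0.28,0,0],[-0.28,0,0]]}' -1 40
python3 - <<'E'
from h import *
c,s=np.cos(-.077),np.sin(-.077)
todo((.519,.0105,.024),(0,0,-1),(-s,c,0));show();im('wrist','w2.png')
E
```

```text
clock: 4.5
position: [0.5183, 0.0098, 0.1554]
ee_rot: [0.707, 0.027, 0.706, -0.028]
contact_force: [0.6, -0.5, -1.7]
width: 0.0354
delta cm [13.14  0.09  0.05] dr [-0.     0.001  0.001] deg 0.1
t 4.5 p [0.5183 0.0098 0.1554] 
axes
 [[ 0.001  0.077  0.997]
 [-0.001  0.997 -0.077]
 [-1.    -0.001  0.001]] 
F [ 0.6 -0.5 -1.7] M [ 0.03 -0.03 -0.04] w 0.035436966310297774 q [-1.150e-01  2.470e-01  1.746e+00 -1.000e-03  1.148e+00 -1.608e+00]
```

View pics/w2.png

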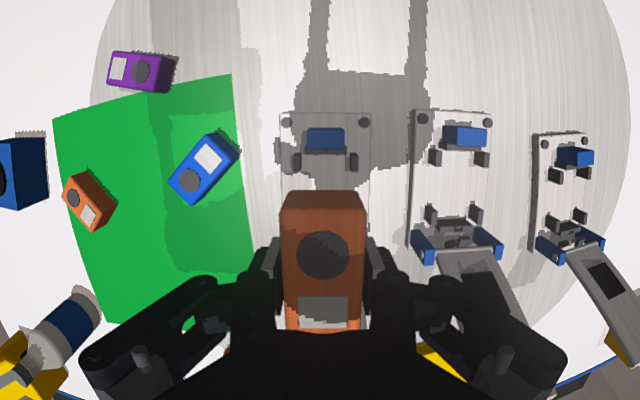

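The housing at (323,250) hangs over nest C, parallel to it and centred on the block at (323,140). I'm lowering it now.

```bash
python3 -m creep '{"delta_pos":[[4,0.1,0],[8,0.1,0],[10,0.1,0],[11,0.1,0],[12,0.1,0],[12.5,0.1,0],[12.9,0.1,0],[12.9,0.1,0]],"dr":[[0,0,0],[0,0,0],[0,0,0],[0,0,0],[0,0,0],[0,0,0],[0,0,0],[0,0,0]]}' -1 40
python3 - <<'E'
from h import *
show()
E
```

```text
clock: 5.35
position: [0.5182, 0.0114, 0.0265]
ee_rot: [0.707, 0.027, 0.706, -0.027]
contact_force: [0.7, 0.1, -1.0]
width: 0.0353
t 5.35 p [0.5182 0.0114 0.0265] 
axes
 [[ 0.001  0.077  0.997]
 [-0.     0.997 -0.077]
 [-1.     0.     0.001]] 
F [ 0.7  0.1 -1. ] M [0.01 0.01 0.01] w 0.035332378672935254 q [-0.112  0.394  1.912  0.     0.835 -1.606]
```

```bash
python3 -m creep '{"delta_pos":[[0.2,0,0],[0.3,0,0],[0.3,0,0]],"dr":[[0,0,0],[0,0,0],[0,0,0]]}' -1 40; python3 -m creep '{"delta_pos":[[0,0,0],[0,0,0],[0,0,0],[-1,0,0],[-3,0,0],[-6,0,0],[-10,0,0],[-13,0,0],[-13,0,0],[-13,0,0]],"dr":[[0,0,0],[0,0,0],[0,0,0],[0,0,0],[0,0,0],[0,0,0],[0,0,0],[0,0,0],[0,0,0],[0,0,0]]}' 0.4 40
python3 - <<'E'
from h import *
show()
a=np.radians(32)
todo((.508,-.268,.155),(0,0,-1),(-np.sin(a),np.cos(a),0))
d=im('top');P=pts(d);b=cv2.cvtColor(d['pixels'],cv2.COLOR_BGR2HSV).astype(int)
m=(b[...,0]<14)&(b[...,1]>100)&(P[...,2]>.02)&(P[...,2]<.045)
n,l,s,c=cv2.connectedComponentsWithStats(m.astype(np.uint8))
for i in range(1,n):
    if s[i,4]>60:
        u,v=c[i].astype(int);w=P[v-16:v+17,u-16:u+17];q=w[(w[...,2]>.02)&(w[...,2]<.045)].astype(np.float32);r=cv2.minAreaRect(q[:,:2]*1000);print(c[i],np.round(r[0]),np.round(r[1]),r[2])
E
```

```text
clock: 5.65
position: [0.518, 0.0116, 0.0235]
ee_rot: [0.707, 0.027, 0.706, -0.027]
contact_force: [-0.4, 0.2, -0.5]
width: 0.0353
clock: 6.65
position: [0.5182, 0.0115, 0.1545]
ee_rot: [0.707, 0.027, 0.706, -0.027]
contact_force: [-0.1, 0.2, 0.6]
width: 0.0595
t 6.65 p [0.5182 0.0115 0.1545] 
axes
 [[ 0.002  0.077  0.997]
 [-0.     0.997 -0.077]
 [-1.     0.     0.002]] 
F [-0.1  0.2  0.6] M [-0.01  0.02  0.05] w 0.059509203344901195 q [-0.112  0.247  1.748  0.     1.144 -1.606]
delta cm [ -0.04 -27.94   1.13] dr [-0.635  0.002  0.001] deg 36.4
[334.13492063 134.69047619] [740. -98.] [80. 31.] 87.89093780517578
[399.15865385 226.48557692] [ 508. -268.] [64. 36.] 40.92605972290039
```

```bash
python3 -m creep '{"delta_pos":[[0,-4,0],[0,-8,0.2],[0,-12,0.4],[0,-16,0.6],[0,-20,0.8],[0,-24,1.0],[0,-28,1.1],[4,-28,1.1],[6,-28,1.1],[6,-28,1.1]],"dr":[[-0.12,0,0],[-0.24,0,0],[-0.36,0,0],[-0.48,0,0],[-0.6,0,0],[-0.67,0,0],[-0.67,0,0],[-0.67,0,0],[-0.67,0,0],[-0.67,0,0]]}' 1 40
python3 - <<'E'
from h import *
a=np.radians(34)
todo((.508,-.268,.010),(0,0,-1),(-np.sin(a),np.cos(a),0));show()
E
```

```text
clock: 7.7
position: [0.5101, -0.2567, 0.0881]
ee_rot: [0.67, -0.202, 0.687, 0.197]
contact_force: [-1.4, -0.5, -0.3]
width: 0.0855
delta cm [ 7.83 -0.83 -0.59] dr [-0.02  -0.025 -0.   ] deg 1.9
t 7.7 p [ 0.5101 -0.2567  0.0881] 
axes
 [[-0.021 -0.542  0.84 ]
 [-0.014  0.84   0.542]
 [-1.    -0.    -0.025]] 
F [-1.4 -0.5 -0.3] M [ 0.07 -0.06 -0.02] w 0.08554132004790124 q [-0.573  0.391  1.714 -0.027  1.047 -2.704]
```

Joint 6 is at its limit here. I'll grasp from the opposite side (q6≈0.3), turn the block on the bench, then regrasp it.

```bash
python3 -m creep '{"delta_pos":[[-3,0,0],[-4,0,0],[-4,0,0],[-4,0,0],[-4,0,0],[-4,0,0],[-4,0,0],[-4,0,0],[-4,0,0],[-4,0,0]],"dr":[[0.15,0,0],[0.3,0,0],[0.45,0,0],[0.6,0,0],[0.75,0,0],[0.9,0,0],[1.05,0,0],[1.2,0,0],[1.35,0,0],[1.5,0,0]]}' 1 40
python3 -m creep '{"delta_pos":[[0,0,0],[0,0,0],[0,0,0],[0,0,0],[0,0,0],[0,0,0],[0,0,0],[0,0,0],[0,0,0],[0,0,0]],"dr":[[0.15,0,0],[0.3,0,0],[0.45,0,0],[0.6,0,0],[0.75,0,0],[0.9,0,0],[1.05,0,0],[1.2,0,0],[1.35,0,0],[1.5,0,0]]}' 1 40
python3 - <<'E'
from h import *
a=np.radians(-139)
todo((.508,-.268,.010),(0,0,-1),(-np.sin(a),np.cos(a),0));show()
E
```

```text
clock: 8.7
position: [0.5142, -0.2574, 0.1333]
ee_rot: [0.631, 0.31, 0.632, -0.326]
contact_force: [-0.5, 0.7, -0.1]
width: 0.0851
clock: 9.7
position: [0.5142, -0.2574, 0.1334]
ee_rot: [-0.251, -0.657, -0.241, 0.669]
contact_force: [0.5, -0.1, 0.6]
width: 0.0854
delta cm [12.36  0.31  0.9 ] dr [-0.006  0.022 -0.007] deg 1.4
t 9.7 p [ 0.5142 -0.2574  0.1334] 
axes
 [[-0.012  0.652 -0.759]
 [-0.02  -0.759 -0.651]
 [-1.     0.007  0.022]] 
F [ 0.5 -0.1  0.6] M [-0.01 -0.02 -0.04] w 0.08538310617668826 q [-0.57   0.347  1.655 -0.025  1.138  0.301]
```

```bash
python3 -m creep '{"delta_pos":[[4,0.3,0.9],[8,0.3,0.9],[10,0.3,0.9],[12,0.3,0.9],[12.2,0.3,0.9],[12.2,0.3,0.9]],"dr":[[0,0.022,-0.007],[0,0.022,-0.007],[0,0.022,-0.007],[0,0.022,-0.007],[0,0.022,-0.007],[0,0.022,-0.007]]}' 1 40; python3 -m creep '{"delta_pos":[[0,0,0],[0,0,0],[0,0,0],[0,0,0],[0,0,0],[0,0,0],[0,0,0]],"dr":[[0,0,0],[0,0,0],[0,0,0],[0,0,0],[0,0,0],[0,0,0],[0,0,0]]}' -1 40
python3 -m creep '{"delta_pos":[[-1,0,0],[-2,0,0],[-2,0,0],[-2,0,0],[-2,0,0],[-2,0,0],[-2,0,0],[-1,0,0],[-0.1,0,0],[-0.1,0,0]],"dr":[[0,0,0],[0.14,0,0],[0.28,0,0],[0.42,0,0],[0.56,0,0],[0.7,0,0],[0.7,0,0],[0.7,0,0],[0.7,0,0],[0.7,0,0]]}' -1 40
python3 - <<'E'
from h import *
show()
E
```

```text
clock: 10.3
position: [0.5079, -0.2681, 0.0112]
ee_rot: [-0.247, -0.662, -0.248, 0.662]
contact_force: [-0.3, -0.1, 0.0]
width: 0.0854
clock: 11.0
position: [0.5084, -0.2686, 0.0121]
ee_rot: [0.248, 0.663, 0.247, -0.662]
contact_force: [-1.4, -0.5, 6.6]
width: 0.035
clock: 12.0
position: [0.5078, -0.2683, 0.0114]
ee_rot: [-0.006, -0.707, -0.006, 0.707]
contact_force: [0.2, -0.9, 0.6]
width: 0.0355
t 12.0 p [ 0.5078 -0.2683  0.0114] 
axes
 [[-0.     0.017 -1.   ]
 [ 0.    -1.    -0.017]
 [-1.    -0.     0.   ]] 
F [ 0.2 -0.9  0.6] M [-0.02 -0.02  0.03] w 0.03546981727324643 q [-0.607  0.478  1.801  0.     0.862  0.947]
```

```bash
python3 -m creep '{"delta_pos":[[0,0,0],[0,0,0],[-2,0,0],[-6,0,0],[-8,0,0],[-8,0,0],[-8,0,0],[-8,0,0],[-8,0,0],[-8,0,0]],"dr":[[0,0,0],[0,0,0],[0,0,0],[0,0,0],[-0.15,0,0],[-0.3,0,0],[-0.45,0,0],[-0.6,0,0],[-0.75,0,0],[-0.9,0,0]]}' 1 40
python3 -m creep '{"delta_pos":[[0,0,0],[0,0,0],[0,0,0],[0,0,0],[0,0,0],[0,0,0],[0,0,0],[0,0,0],[0,0,0],[0,0,0]],"dr":[[-0.15,0,0],[-0.3,0,0],[-0.45,0,0],[-0.6,0,0],[-0.75,0,0],[-0.9,0,0],[-1.05,0,0],[-1.2,0,0],[-1.35,0,0],[-1.5,0,0]]}' 1 40
python3 -m creep '{"delta_pos":[[0,0,0],[0,0,0],[0,0,0],[0,0,0],[0,0,0],[0,0,0]],"dr":[[-0.15,0,0],[-0.3,0,0],[-0.45,0,0],[-0.6,0,0],[-0.72,0,0],[-0.72,0,0]]}' 1 40
python3 - <<'E'
from h import *
todo((.508,-.268,.010),(0,0,-1),(0.01,1,0));show();im('wrist','w3.png')
E
```

```text
clock: 13.0
position: [0.5076, -0.2681, 0.0918]
ee_rot: [-0.314, -0.633, -0.315, 0.633]
contact_force: [0.8, -0.1, 0.2]
width: 0.0856
clock: 14.0
position: [0.5076, -0.2681, 0.0917]
ee_rot: [0.662, 0.249, 0.662, -0.249]
contact_force: [-0.2, 0.4, 0.4]
width: 0.0853
clock: 14.6
position: [0.5076, -0.2681, 0.0917]
ee_rot: [0.707, 0.002, 0.707, -0.002]
contact_force: [-0.1, 0.8, 0.0]
width: 0.0856
delta cm [8.17 0.01 0.04] dr [ 0.004 -0.    -0.   ] deg 0.2
t 14.6 p [ 0.5076 -0.2681  0.0917] 
axes
 [[-0.     0.006  1.   ]
 [ 0.     1.    -0.006]
 [-1.     0.    -0.   ]] 
F [-0.1  0.8  0. ] M [ 0.01 -0.03  0.01] w 0.08555561508318091 q [-0.607  0.385  1.713  0.     1.044 -2.172]
```

View pics/w3.png

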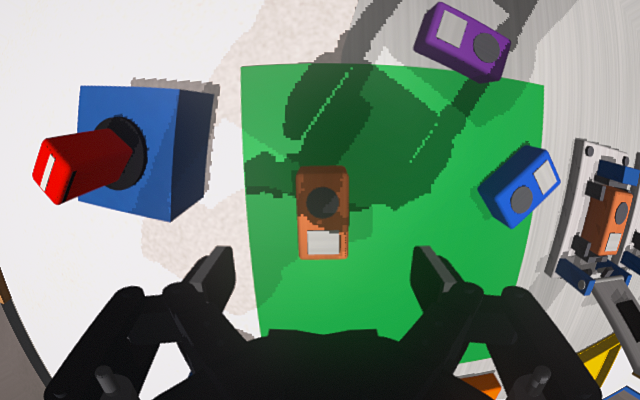

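The second housing at (323,215) is squared up and centred. Housing 1 sits in nest C at (608,222).

```bash
python3 -m creep '{"delta_pos":[[4,0,0],[7,0,0],[8,0,0],[8.1,0,0],[8.1,0,0]],"dr":[[0,0,0],[0,0,0],[0,0,0],[0,0,0],[0,0,0]]}' 1 40; python3 -m creep '{"delta_pos":[[0,0,0],[0,0,0],[0,0,0],[0,0,0],[0,0,0],[0,0,0],[0,0,0]],"dr":[[0,0,0],[0,0,0],[0,0,0],[0,0,0],[0,0,0],[0,0,0],[0,0,0]]}' -1 40
python3 -m creep '{"delta_pos":[[-4,0,0],[-9,0,0],[-14,0,0],[-16,3,0],[-16,8,0],[-16,13,0],[-16,18,0],[-16,23,0],[-16,28,0],[-16,32,0]],"dr":[[0,0,0],[0,0,0],[0,0,0],[0,0,0],[0,0,0],[0,0,0],[0,0,0],[0,0,0],[0,0,0],[0.06,0,0]]}' -1 40
python3 - <<'E'
from h import *
c,s=np.cos(-.068),np.sin(-.068)
todo((.522,.136,.155),(0,0,-1),(-s,c,0));show()
E
```

```text
clock: 15.15
position: [0.5085, -0.2687, 0.0117]
ee_rot: [0.708, 0.002, 0.707, -0.003]
contact_force: [0.3, -0.7, 0.9]
width: 0.0852
clock: 15.85
position: [0.5084, -0.2685, 0.0121]
ee_rot: [0.708, 0.002, 0.707, -0.003]
contact_force: [-0.6, 0.4, 7.0]
width: 0.035
clock: 16.85
position: [0.5089, 0.0544, 0.1708]
ee_rot: [0.706, 0.024, 0.707, -0.023]
contact_force: [1.1, -0.9, -1.4]
width: 0.0354
delta cm [1.59 8.23 0.76] dr [ 0.001 -0.001 -0.001] deg 0.1
t 16.85 p [0.5089 0.0544 0.1708] 
axes
 [[-0.001  0.067  0.998]
 [ 0.001  0.998 -0.067]
 [-1.     0.001 -0.001]] 
F [ 1.1 -0.9 -1.4] M [-0.04 -0.06  0.03] w 0.03543938980879052 q [-3.000e-02  2.250e-01  1.734e+00  1.000e-03  1.183e+00 -1.534e+00]
```

```bash
python3 -m creep '{"delta_pos":[[0,4.5,0.4],[0,8.2,0.8],[0,8.2,0.8],[0,8.2,0.8],[0,8.2,0.8]],"dr":[[0,0,0],[0,0,0],[0,0,0],[0,0,0],[0,0,0]]}' -1 40
python3 - <<'E'
from h import *
c,s=np.cos(-.068),np.sin(-.068)
todo((.522,.136,.0275),(0,0,-1),(-s,c,0))
E
```

```text
clock: 17.35
position: [0.5227, 0.1322, 0.1707]
ee_rot: [0.706, 0.023, 0.707, -0.024]
contact_force: [0.4, -0.2, -0.5]
width: 0.035
delta cm [14.32  0.38 -0.08] dr [ 0.001 -0.001  0.001] deg 0.1
```

```bash
python3 -m creep '{"delta_pos":[[4,0.4,-0.1],[8,0.4,-0.1],[11,0.4,-0.1],[12,0.4,-0.1],[13,0.4,-0.1],[13.5,0.4,-0.1],[14,0.4,-0.1],[14.2,0.4,-0.1],[14.2,0.4,-0.1]],"dr":[[0,0,0],[0,0,0],[0,0,0],[0,0,0],[0,0,0],[0,0,0],[0,0,0],[0,0,0],[0,0,0]]}' -1 40
python3 -m creep '{"delta_pos":[[0,0,0],[0,0,0],[0,0,0],[-1,0,0],[-3,0,0],[-6,0,0],[-10,0,0],[-14,0,0],[-18,0,0],[-18,0,0]],"dr":[[0,0,0],[0,0,0],[0,0,0],[0,0,0],[0,0,0],[0,0,0],[0,0,0],[0,0,0],[0,0,0],[0,0,0]]}' 0.4 40
python3 - <<'E'
from h import *
show();d=im('wrist','w4.png')
E
```

```text
clock: 18.25
position: [0.5229, 0.1372, 0.0295]
ee_rot: [0.707, 0.023, 0.706, -0.023]
contact_force: [-0.3, -0.1, -1.8]
width: 0.0354
clock: 19.25
position: [0.5263, 0.1377, 0.2161]
ee_rot: [0.711, 0.024, 0.702, -0.023]
contact_force: [0.4, -0.7, -0.8]
width: 0.06
t 19.25 p [0.5263 0.1377 0.2161] 
axes
 [[ 0.014  0.066  0.998]
 [ 0.002  0.998 -0.066]
 [-1.     0.003  0.013]] 
F [ 0.4 -0.7 -0.8] M [-0.01  0.03 -0.03] w 0.05996579993551222 q [ 0.128  0.231  1.606  0.     1.291 -1.377]
```

View pics/w4.png

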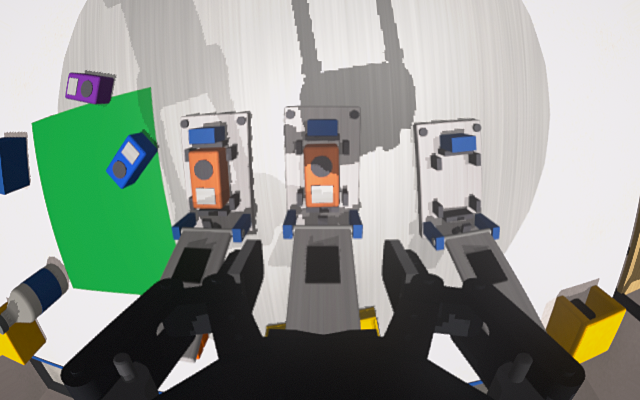

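Both housings are seated, in nest B at (322,175) and nest C at (208,175). Next are the covers, starting with nest C: I'll move behind its cover with the fingers shut.

```bash
python3 - <<'E'
from h import *
c,s=np.cos(-.077),np.sin(-.077)
h=np.array([.5718,.0063]);p=h+.085*np.array([c,s]);print(p)
todo((*p,.26),(0,0,-1),(-s,c,0))
E
python3 -m creep '{"delta_pos":[[-4,0,0],[-5,0,0],[-5,0,0]],"dr":[[0,0,0],[0,0,0],[0,0,0]]}' -1 20
python3 - <<'E'
from h import *
c,s=np.cos(-.077),np.sin(-.077)
h=np.array([.5718,.0063]);p=h+.085*np.array([c,s])
todo((*p,.26),(0,0,-1),(-s,c,0))
E
```

```text
[ 6.56548142e-01 -2.38534366e-04]
delta cm [ -4.6  -12.85  14.13] dr [ 0.011  0.008 -0.002] deg 0.8
clock: 19.6
position: [0.5231, 0.1372, 0.26]
ee_rot: [0.708, 0.024, 0.706, -0.023]
contact_force: [-0.1, -0.1, -0.2]
width: 0.0162
delta cm [  0.03 -12.83  14.22] dr [ 0.011  0.003 -0.001] deg 0.6
```

```bash
python3 -m creep '{"delta_pos":[[0,-3,3.5],[0,-6,7],[0,-9.5,10.5],[0,-12.8,14.2],[0,-12.8,14.2],[0,-12.8,14.2],[4,-12.8,14.2],[7.2,-12.8,14.2],[7.2,-12.8,14.2]],"dr":[[0.01,0,0],[0.01,0,0],[0.01,0,0],[0.01,0,0],[0.01,0,0],[0.01,0,0],[0.01,0,0],[0.01,0,0],[0.01,0,0]]}' -1 20
python3 - <<'E'
from h import *
c,s=np.cos(-.077),np.sin(-.077)
h=np.array([.5718,.0063]);p=h+.085*np.array([c,s])
todo((*p,.187),(0,0,-1),(-s,c,0));show();im('wrist','w5.png')
E
```

```text
clock: 20.5
position: [0.6506, 0.0018, 0.1813]
ee_rot: [0.702, 0.027, 0.711, -0.026]
contact_force: [0.2, 0.4, -1.2]
width: -0.0003
delta cm [-0.57 -0.15  0.6 ] dr [ 0.002 -0.013 -0.001] deg 0.7
t 20.5 p [0.6506 0.0018 0.1813] 
axes
 [[-0.013  0.075  0.997]
 [ 0.002  0.997 -0.075]
 [-1.     0.001 -0.013]] 
F [ 0.2  0.4 -1.2] M [ 0.03 -0.02 -0.  ] w -0.00030425304987930293 q [-1.040e-01  4.250e-01  1.402e+00  1.000e-03  1.328e+00 -1.600e+00]
```

View pics/w5.png

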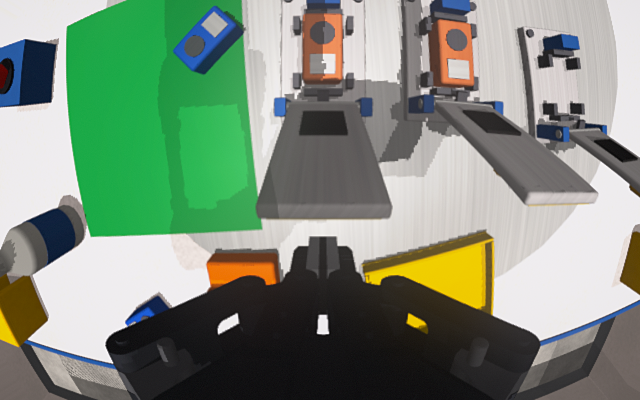

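The shut fingers at (322,245) are centred behind cover C, whose free edge is at row 210. I'm pushing it over.

```bash
python3 -m creep '{"delta_pos":[[0,0,0],[0,0,-2],[0,0,-3.5],[0,0,-5],[0,0,-6.5],[0,0,-8],[0,0,-9.5],[0,0,-11],[0,0,-12.4],[0,0,-13.8]],"dr":[[0,0,0],[0,0,0],[0,0,0],[0,0,0],[0,0,0],[0,0,0],[0,0,0],[0,0,0],[0,0,0],[0,0,0]]}' -1 20
python3 - <<'E'
from h import *
c,s=np.cos(-.077),np.sin(-.077)
h=np.array([.5718,.0063]);p=h-.0534*np.array([c,s])
todo((*p,.187),(0,0,-1),(-s,c,0));show();im('side','s6.png')
E
```

```text
clock: 21.55
position: [0.519, 0.0106, 0.1889]
ee_rot: [0.708, 0.027, 0.705, -0.027]
contact_force: [2.3, 0.3, -0.6]
width: 0.0
delta cm [ 0.19 -0.02 -0.04] dr [0.001 0.005 0.   ] deg 0.3
t 21.55 p [0.519  0.0106 0.1889] 
axes
 [[ 0.005  0.076  0.997]
 [-0.     0.997 -0.076]
 [-1.    -0.     0.005]] 
F [ 2.3  0.3 -0.6] M [-0.04 -0.46 -0.04] w 1.7500025681537417e-05 q [-0.114  0.218  1.695  0.     1.224 -1.609]
```

View pics/s6.png

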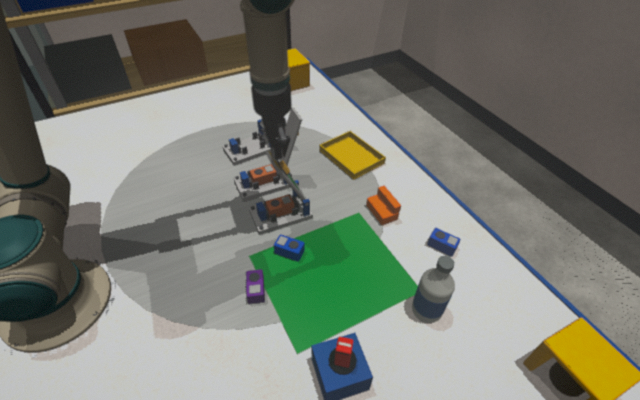

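Cover C at (295,180) now leans forward in front of the finger. I'm following the arc down.

```bash
python3 -m creep '{"delta_pos":[[0.6,0,-1.1],[1.2,0,-2.2],[2.2,0,-3.4],[3.2,0,-4.4],[4.2,0,-5.2],[5.2,0,-5.9],[6.2,0,-6.5],[7,0,-7],[7,0,-7]],"dr":[[0,0,0],[0,0,0],[0,0,0],[0,0,0],[0,0,0],[0,0,0],[0,0,0],[0,0,0],[0,0,0]]}' -1 20
python3 -m creep '{"delta_pos":[[0,0,-0.8],[1.5,0,-1.3],[3,0,-1.3],[4,0,-1.3],[4.6,0,-1.3],[5,0,-1.3],[5.4,0,-1.3],[5.6,0,-1.3],[5.6,0,-1.3]],"dr":[[0,0,0],[0,0,0],[0,0,0],[0,0,0],[0,0,0],[0,0,0],[0,0,0],[0,0,0],[0,0,0]]}' -1 20
python3 - <<'E'
from h import *
show();im('wrist','w7.png')
E
```

```text
clock: 22.5
position: [0.4466, 0.016, 0.1159]
ee_rot: [0.705, 0.027, 0.708, -0.027]
contact_force: [-0.4, -0.3, -0.6]
width: -0.0001
clock: 23.4
position: [0.4357, 0.0168, 0.062]
ee_rot: [0.707, 0.027, 0.706, -0.027]
contact_force: [-1.4, -0.0, 7.6]
width: 0.0003
t 23.4 p [0.4357 0.0168 0.062 ] 
axes
 [[ 0.001  0.076  0.997]
 [-0.     0.997 -0.076]
 [-1.    -0.     0.001]] 
F [-1.4 -0.   7.6] M [0.01 0.34 0.02] w 0.000325504059805816 q [-0.121  0.243  2.042  0.     0.856 -1.616]
```

View pics/w7.png

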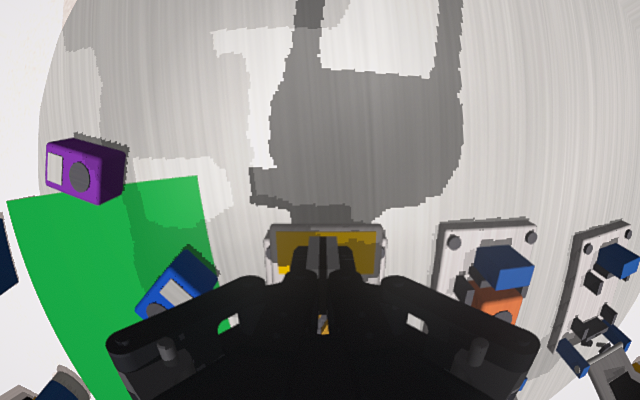

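Cover C is shut: the yellow tab is flat under the fingers at (322,250), with 7.6 N of contact. Now cover B.

```bash
python3 -m creep '{"delta_pos":[[-5,0,0],[-10,0,0],[-15,0,0],[-20,0,0],[-20,2,4],[-20,4,8],[-20,7,12],[-20,9,16],[-20,9,20],[-20,9,21]],"dr":[[0,0,0],[0,0,0],[0,0,0],[0,0,0],[0,0,0],[0,0,0],[-0.01,0,0],[-0.01,0,0],[-0.01,0,0],[-0.01,0,0]]}' -1 20
python3 -m creep '{"delta_pos":[[0,0,0],[0,0,0],[0,0,0]],"dr":[[0,0,0],[0,0,0],[0,0,0]]}' -1 20
python3 - <<'E'
from h import *
c,s=np.cos(-.068),np.sin(-.068)
h=np.array([.5757,.1323]);p=h+.085*np.array([c,s])
todo((*p,.187),(0,0,-1),(-s,c,0));show()
E
```

```text
clock: 24.45
position: [0.6555, 0.0908, 0.2597]
ee_rot: [0.707, 0.023, 0.706, -0.023]
contact_force: [-0.4, 0.0, 0.5]
width: 0.0
clock: 24.75
position: [0.6501, 0.0904, 0.2616]
ee_rot: [0.707, 0.024, 0.707, -0.023]
contact_force: [0.2, 0.8, -0.2]
width: -0.0003
delta cm [7.46 3.67 0.8 ] dr [ 0.001 -0.001 -0.   ] deg 0.1
t 24.75 p [0.6501 0.0904 0.2616] 
axes
 [[-0.001  0.066  0.998]
 [ 0.     0.998 -0.066]
 [-1.     0.    -0.001]] 
F [ 0.2  0.8 -0.2] M [0.05 0.05 0.06] w -0.00034406097199032854 q [ 0.032  0.387  1.263  0.     1.492 -1.472]
```

```bash
python3 -m creep '{"delta_pos":[[0,2,0.8],[0,3.7,0.8],[0,3.7,0.8],[4,3.7,0.8],[7.4,3.7,0.8],[7.4,3.7,0.8],[7.4,3.7,0.8],[7.4,3.7,0.8]],"dr":[[0,0,0],[0,0,0],[0,0,0],[0,0,0],[0,0,0],[0,0,0],[0,0,0],[0,0,0]]}' -1 20
python3 - <<'E'
from h import *
c,s=np.cos(-.068),np.sin(-.068)
h=np.array([.5757,.1323]);p=h+.085*np.array([c,s])
todo((*p,.187),(0,0,-1),(-s,c,0))
E
python3 -m creep '{"delta_pos":[[0,0,-1],[0,0,-2],[0,0,-3.5],[0,0,-5],[0,0,-6.5],[0,0,-8],[0,0,-9.5],[0,0,-11],[0,0,-12.4],[0,0,-13.8]],"dr":[[0,0,0],[0,0,0],[0,0,0],[0,0,0],[0,0,0],[0,0,0],[0,0,0],[0,0,0],[0,0,0],[0,0,0]]}' -1 20
python3 - <<'E'
from h import *
c,s=np.cos(-.068),np.sin(-.068)
h=np.array([.5757,.1323]);p=h-.0534*np.array([c,s])
todo((*p,.187),(0,0,-1),(-s,c,0));show()
E
```

```text
clock: 25.55
position: [0.6633, 0.1268, 0.1896]
ee_rot: [0.708, 0.024, 0.705, -0.023]
contact_force: [-0.1, -0.0, 0.1]
width: 0.0001
delta cm [ 0.26 -0.05 -0.27] dr [ 0.002  0.004 -0.   ] deg 0.3
clock: 26.55
position: [0.524, 0.1362, 0.1879]
ee_rot: [0.708, 0.024, 0.706, -0.023]
contact_force: [2.1, -0.1, -0.4]
width: -0.0002
delta cm [ 0.09 -0.03 -0.16] dr [ 0.002  0.003 -0.   ] deg 0.2
t 26.55 p [0.524  0.1362 0.1879] 
axes
 [[ 0.003  0.066  0.998]
 [ 0.     0.998 -0.066]
 [-1.     0.     0.003]] 
F [ 2.1 -0.1 -0.4] M [-0.09 -0.42  0.02] w -0.0001963209565573266 q [ 0.126  0.253  1.65  -0.     1.237 -1.379]
```

Same contact signature as cover C, so I'm repeating the arc.

```bash
python3 -m creep '{"delta_pos":[[0.6,0,-1.1],[1.2,0,-2.2],[2.2,0,-3.4],[3.2,0,-4.4],[4.2,0,-5.2],[5.2,0,-5.9],[6.2,0,-6.5],[7,0,-7],[7,0,-7]],"dr":[[0,0,0],[0,0,0],[0,0,0],[0,0,0],[0,0,0],[0,0,0],[0,0,0],[0,0,0],[0,0,0]]}' -1 20
python3 -m creep '{"delta_pos":[[0,0,-0.8],[1.5,0,-1.3],[3,0,-1.3],[4,0,-1.3],[4.6,0,-1.3],[5,0,-1.3],[5.4,0,-1.3],[5.6,0,-1.3],[5.6,0,-1.3]],"dr":[[0,0,0],[0,0,0],[0,0,0],[0,0,0],[0,0,0],[0,0,0],[0,0,0],[0,0,0],[0,0,0]]}' -1 20
python3 -m creep '{"delta_pos":[[-3,0,0],[-8,0,0],[-13,0,0],[-16,0,0],[-16,0,0],[-16,0,0],[-16,0,0]],"dr":[[0,0,0],[0,0,0],[0,0,0],[0,0,0],[0,0,0],[0,0,0],[0,0,0]]}' -1 20
python3 - <<'E'
from h import *
show()
todo((.45,-.4,.25),(0,0,-1),(0,1,0))
E
```

```text
clock: 27.45
position: [0.4526, 0.1406, 0.1159]
ee_rot: [0.706, 0.023, 0.708, -0.024]
contact_force: [-0.4, 0.5, 0.8]
width: 0.0002
clock: 28.35
position: [0.4419, 0.1416, 0.0621]
ee_rot: [0.707, 0.023, 0.706, -0.023]
contact_force: [-1.6, -0.0, 6.5]
width: -0.0001
clock: 29.05
position: [0.4405, 0.1414, 0.2198]
ee_rot: [0.706, 0.023, 0.708, -0.024]
contact_force: [0.1, 0.9, 0.0]
width: -0.0001
t 29.05 p [0.4405 0.1414 0.2198] 
axes
 [[-0.003  0.066  0.998]
 [-0.     0.998 -0.066]
 [-1.    -0.    -0.002]] 
F [0.1 0.9 0. ] M [-0.06  0.07 -0.01] w -5.298258723366208e-05 q [ 0.16   0.115  1.746  0.     1.284 -1.344]
delta cm [ -3.   -53.96   4.53] dr [-0.066 -0.002  0.   ] deg 3.8
```

```bash
python3 -m creep '{"delta_pos":[[0,-2,3],[0,-4,6],[0,-6,9],[0,-8,11.5],[0,-8,11.5],[0,-8,11.5],[0,-8,11.5],[0,-8,11.5]],"dr":[[0,0,0],[0,0,0],[0,0,0],[0,0,0],[0,0,0],[0,0,0],[0,0,0],[0,0,0]]}' -1 20
cat >> h.py <<'E'
def wray(d,u,v):
    K=np.array(d['intrinsics']);M,t=cam(d);dx=u-K[0,2];dy=v-K[1,2];r=np.hypot(dx,dy);a=r/K[0,0]
    w=np.array([np.sin(a)*dx/max(r,1e-9),np.sin(a)*dy/max(r,1e-9),np.cos(a)]);return -M.T@t,M.T@w
def wplane(d,u,v,z):
    C,w=wray(d,u,v);return C+w*(z-C[2])/w[2]
def wpix(d,p):
    K=np.array(d['intrinsics']);M,t=cam(d);c=M@np.array(p)+t;a=np.arctan2(np.hypot(c[0],c[1]),c[2]);r=np.hypot(c[0],c[1]);return K[0,2]+K[0,0]*a*c[0]/r,K[1,2]+K[0,0]*a*c[1]/r
E
python3 - <<'E'
from h import *
show();d=im('wrist','w8.png');b=d['pixels']
out=[]
for p in((.4681,.0143,.075),(.4719,.1394,.075)):
    u,v=map(int,wpix(d,p));print(u,v);out.append(cv2.resize(b[v-30:v+30,u-30:u+30],None,fx=6,fy=6,interpolation=cv2.INTER_CUBIC))
cv2.imwrite('pics/crop8.png',np.hstack(out))
E
```

```text
clock: 29.85
position: [0.5498, 0.0549, 0.2206]
ee_rot: [0.706, 0.023, 0.707, -0.023]
contact_force: [-0.3, -0.3, 1.3]
width: 0.0001
t 29.85 p [0.5498 0.0549 0.2206] 
axes
 [[-0.001  0.065  0.998]
 [ 0.     0.998 -0.065]
 [-1.     0.    -0.001]] 
F [-0.3 -0.3  1.3] M [-0.04  0.03 -0.04] w 8.298664208491523e-05 q [-0.027  0.249  1.57   0.     1.324 -1.532]
271 103
406 100
```

View pics/crop8.png

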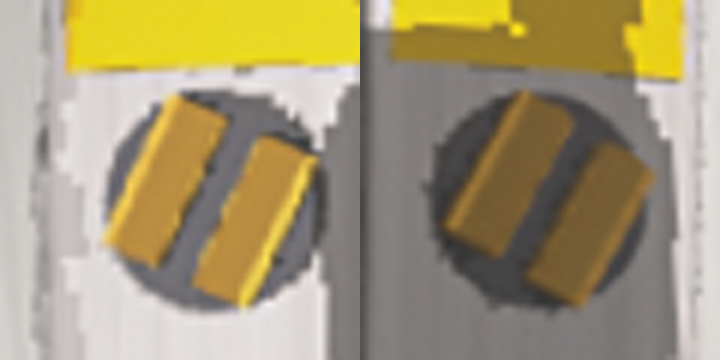

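Each screw shows two brass lips with a slot tilted about 30° from the nest axis: C is centred near (190,200) in the left crop and B near (550,200). Next I'll measure them numerically.

```bash
cat >> h.py <<'E'
def screw(d,p0,z=.075,rad=24):
    b=cv2.cvtColor(d['pixels'],cv2.COLOR_BGR2HSV).astype(int);u,v=map(int,wpix(d,p0))
    yy,xx=np.mgrid[:400,:640]
    m=(b[...,0]>12)&(b[...,0]<30)&(b[...,1]>90)&((xx-u)**2+(yy-v)**2<rad**2)
    n,l,s,c=cv2.connectedComponentsWithStats(m.astype(np.uint8),connectivity=4);o=[]
    for i in range(1,n):
        if s[i,4]<40: continue
        q=np.array([wplane(d,x,y,z)[:2] for y,x in np.argwhere(l==i)]);e=np.linalg.eigh(np.cov(q.T))[1][:,1]
        r=cv2.minAreaRect((q*1000).astype(np.float32));a=r[2] if r[1][0]>r[1][1] else r[2]+90
        o.append(q.mean(0));print(s[i,4],q.mean(0).round(4),'pca yaw',np.degrees(np.arctan2(e[1],e[0])).round(1)%180,'rect',np.round(r[0],1),np.round(r[1],1),round(a%180,1))
    if len(o)==2:
        dd=o[1]-o[0];print('centre',np.mean(o,0).round(4),'slot yaw from lips',(np.degrees(np.arctan2(dd[1],dd[0]))+90)%180)
E
python3 - <<'E'
from h import *
d=im('wrist')
for p in((.4681,.0143,.075),(.4719,.1394,.075)): screw(d,p)
# driver refine: top image
t=im('top');P=pts(t);hsv=cv2.cvtColor(t['pixels'],cv2.COLOR_BGR2HSV).astype(int)
m=(P[...,2]>.1)&(P[...,2]<.14)&(abs(P[...,0]-.455)<.03)&(abs(P[...,1]+.402)<.03)
q=P[m];r=cv2.minAreaRect((q[:,:2]*1000).astype(np.float32));print('handle',np.round(r[0],1),np.round(r[1],1),r[2])
w=m&(hsv[...,1]<90);print('white',w.sum(),P[w].mean(0).round(4));e=np.linalg.eigh(np.cov(P[w][:,:2].T));print(e[0],np.degrees(np.arctan2(*e[1][::-1,1])))
todo((.4546,-.4017,.25),(0,0,-1),(np.sin(np.radians(40)),np.cos(np.radians(40)),0))
E
```

```text
89 [0.4479 0.0149] pca yaw 86.1 rect [447.7  15.2] [25.4  3.7] 86.8
310 [0.4668 0.0106] pca yaw 150.3 rect [466.8  10.5] [11.  26.3] 150.6
313 [0.4747 0.0242] pca yaw 149.8 rect [474.7  24.2] [10.5 26.2] 148.9
90 [0.4516 0.1409] pca yaw 87.1 rect [451.6 141.1] [ 3.9 24.6] 90.2
308 [0.4699 0.1338] pca yaw 146.2 rect [469.8 133.9] [10.8 26.9] 147.9
304 [0.4783 0.147 ] pca yaw 148.1 rect [478.1 147.3] [11.4 26.6] 148.4
handle [ 454.4 -401.7] [28.3 26.1] 49.526790618896484
white 19 [ 0.4535 -0.4029  0.1275]
[1.00768916e-05 4.49930055e-05] 151.579982286171
delta cm [ -2.88 -46.17  -6.58] dr [ 0.633  0.    -0.   ] deg 36.3
```

```bash
python3 -m creep '{"delta_pos":[[0,-5,-0.7],[0,-10,-1.4],[0,-15,-2.1],[0,-20,-2.8],[0,-25,-3.5],[0,-30,-4.2],[0,-35,-5],[0,-40,-5.7],[0,-45,-6.4],[0,-46.2,-6.6]],"dr":[[0.1,0,0],[0.2,0,0],[0.3,0,0],[0.4,0,0],[0.5,0,0],[0.63,0,0],[0.63,0,0],[0.63,0,0],[0.63,0,0],[0.63,0,0]]}' 1 80
python3 -m creep '{"delta_pos":[[0,0,0],[0,0,0],[0,0,0],[0,0,0]],"dr":[[0,0,0],[0,0,0],[0,0,0],[0,0,0]]}' 1 80
python3 - <<'E'
from h import *
show();d=im('wrist','w9.png');b=d['pixels'];hsv=cv2.cvtColor(b,cv2.COLOR_BGR2HSV).astype(int)
u,v=wpix(d,(.4544,-.4017,.127));print(u,v)
m=((hsv[...,0]<8)|(hsv[...,0]>172))&(hsv[...,1]>140)&(hsv[...,2]>60)
n,l,s,c=cv2.connectedComponentsWithStats(m.astype(np.uint8))
for i in range(1,n):
    if s[i,4]>40: print(c[i].round(1),s[i])
todo((.4544,-.4017,.080),(0,0,-1),(np.sin(np.radians(40)),np.cos(np.radians(40)),0))
E
```

```text
clock: 31.0
position: [0.4533, -0.4071, 0.221]
ee_rot: [0.665, 0.241, 0.664, -0.243]
contact_force: [0.6, 0.7, -1.4]
width: 0.0857
clock: 31.4
position: [0.4551, -0.4006, 0.2213]
ee_rot: [0.665, 0.241, 0.665, -0.24]
contact_force: [0.1, -0.0, 0.1]
width: 0.0851
t 31.4 p [ 0.4551 -0.4006  0.2213] 
axes
 [[ 0.     0.64   0.769]
 [ 0.     0.769 -0.64 ]
 [-1.     0.001 -0.   ]] 
F [ 0.1 -0.   0.1] M [-0.03  0.04 -0.  ] w 0.0851311476018434 q [-8.370e-01  3.280e-01  1.453e+00  1.000e-03  1.361e+00 -1.714e+00]
319.7199934658567 201.67590266406356
[321.5 195.4] [ 307  174   31   43 1039]
delta cm [14.14 -0.12  0.  ] dr [ 0.004  0.    -0.   ] deg 0.2
```

View pics/w9.png

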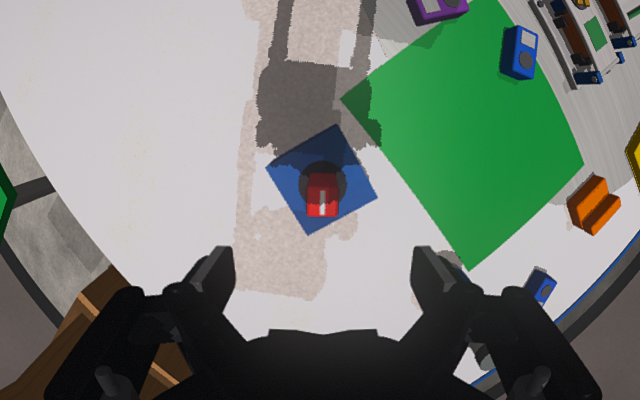

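The driver's handle is centred at (322,195) and squared to the jaws, with its white bar along the tool's z axis. I'm descending to grip it.

```bash
python3 -m creep '{"delta_pos":[[5,-0.1,0],[10,-0.1,0],[12.5,-0.1,0],[13.8,-0.1,0],[14.1,-0.1,0],[14.1,-0.1,0]],"dr":[[0,0,0],[0,0,0],[0,0,0],[0,0,0],[0,0,0],[0,0,0]]}' 1 80
python3 -m creep '{"delta_pos":[[0,0,0],[0,0,0],[0,0,0],[0,0,0],[0,0,0],[0,0,0],[0,0,0],[0,0,0]],"dr":[[0,0,0],[0,0,0],[0,0,0],[0,0,0],[0,0,0],[0,0,0],[0,0,0],[0,0,0]]}' -1 80
python3 -m creep '{"delta_pos":[[-3,0,0],[-6,0,0],[-10,0,0],[-15,0,0],[-18,0,0],[-18,0,0],[-18,0,0]],"dr":[[0,0,0],[0,0,0],[0,0,0],[0,0,0],[0,0,0],[0,0,0],[0,0,0]]}' -1 80
python3 - <<'E'
from h import *
show();a=np.radians(-30)
todo((.4708,.0174,.23),(0,0,-1),(-np.sin(a),np.cos(a),0))
E
```

```text
clock: 32.05
position: [0.4547, -0.4036, 0.0809]
ee_rot: [0.665, 0.241, 0.664, -0.241]
contact_force: [0.1, -0.8, 0.3]
width: 0.0851
clock: 32.85
position: [0.4544, -0.4036, 0.0809]
ee_rot: [0.665, 0.241, 0.664, -0.241]
contact_force: [0.4, 0.9, 5.7]
width: 0.025
clock: 33.55
position: [0.4534, -0.403, 0.2594]
ee_rot: [0.664, 0.241, 0.665, -0.241]
contact_force: [-1.3, 0.0, -2.3]
width: 0.0251
t 33.55 p [ 0.4534 -0.403   0.2594] 
axes
 [[-0.001  0.641  0.767]
 [ 0.001  0.767 -0.641]
 [-1.    -0.    -0.001]] 
F [-1.3  0.  -2.3] M [-0.05  0.02  0.  ] w 0.02506718004911729 q [-0.841  0.311  1.385 -0.     1.447 -1.715]
delta cm [  2.96  33.37 -25.63] dr [-0.173 -0.001 -0.   ] deg 9.9
```

```bash
python3 - <<'E'
from h import *
t=im('top');P=pts(t);hsv=cv2.cvtColor(t['pixels'],cv2.COLOR_BGR2HSV).astype(int)
K=np.array(t['intrinsics']);M,tt=cam(t);C=-M.T@tt
for p in((.4695,.016,.075),(.473,.140,.075)):
    m=(hsv[...,0]>12)&(hsv[...,0]<32)&(hsv[...,1]>80)&(np.hypot(P[...,0]-p[0],P[...,1]-p[1])<.018)
    q=[]
    for v,u in np.argwhere(m):
        w=M.T@np.array([(u-K[0,2])/K[0,0],(v-K[1,2])/K[1,1],1]);q.append((C+w*(.075-C[2])/w[2])[:2])
    q=np.array(q);print(len(q),q.mean(0).round(4),((q.min(0)+q.max(0))/2).round(4))
    # yellow tab centroid and dark disc
    m=(abs(P[...,0]-p[0]+.036)<.012)&(abs(P[...,1]-p[1])<.035)&(hsv[...,1]>140)&(hsv[...,0]>18)&(hsv[...,0]<34)
    print(' tab',m.sum(),P[m].mean(0).round(4))
E
```

```text
79 [0.468  0.0136] [0.4688 0.0137]
 tab 144 [0.4338 0.0161 0.064 ]
90 [0.4715 0.1379] [0.4714 0.138 ]
 tab 154 [0.4367 0.1409 0.0636]
```

```bash
python3 -m creep '{"delta_pos":[[0,4,-3],[0,8,-6],[0,12,-9],[0,16,-12],[0,20,-15],[0,24,-18],[0,28,-21.5],[0,33.2,-25.7],[0,33.2,-25.7],[0,33.2,-25.7]],"dr":[[0,0,0],[0,0,0],[-0.05,0,0],[-0.1,0,0],[-0.15,0,0],[-0.17,0,0],[-0.17,0,0],[-0.17,0,0],[-0.17,0,0],[-0.17,0,0]]}' -1 80
python3 - <<'E'
from h import *
a=np.radians(-30)
todo((.4702,.0149,.175),(0,0,-1),(-np.sin(a),np.cos(a),0));show()
E
```

```text
clock: 34.6
position: [0.4678, 0.0192, 0.2576]
ee_rot: [0.681, 0.182, 0.685, -0.182]
contact_force: [-0.6, -1.1, -1.7]
width: 0.0251
delta cm [ 8.26 -0.24  0.47] dr [ 0.002 -0.005  0.001] deg 0.3
t 34.6 p [0.4678 0.0192 0.2576] 
axes
 [[-0.005  0.498  0.867]
 [ 0.002  0.867 -0.498]
 [-1.    -0.001 -0.005]] 
F [-0.6 -1.1 -1.7] M [-0.01 -0.03  0.02] w 0.02514259950397443 q [-1.090e-01  1.010e-01  1.665e+00  1.000e-03  1.380e+00 -1.158e+00]
```

```bash
python3 -m creep '{"delta_pos":[[3,-0.2,0.3],[6,-0.2,0.3],[8,-0.2,0.3],[8.2,-0.2,0.3],[8.2,-0.2,0.3],[8.2,-0.2,0.3]],"dr":[[0,0,0],[0,0,0],[0,0,0],[0,0,0],[0,0,0],[0,0,0]]}' -1 80
python3 - <<'E'
from h import *
a=np.radians(-30)
todo((.4702,.0149,.150),(0,0,-1),(-np.sin(a),np.cos(a),0));d=im('wrist')
s,p,r=st();tip=p+np.array([0,0,-.069]);print(p,wpix(d,tip),wpix(d,(.4692,.0155,.075)))
b=d['pixels'];w=cv2.resize(b[90:290,220:430],None,fx=2.6,fy=2.6,interpolation=cv2.INTER_CUBIC)
c=np.vstack([w]);cv2.imwrite('pics/w10.png',c)
screw(d,(.4692,.0155,.075),rad=30)
E
```

```text
clock: 35.2
position: [0.4719, 0.0124, 0.1786]
ee_rot: [0.683, 0.184, 0.682, -0.184]
contact_force: [-0.7, 0.0, -0.4]
width: 0.0251
delta cm [ 2.86  0.13 -0.28] dr [-0.003  0.001 -0.   ] deg 0.2
[0.47211629 0.01255504 0.17897927] (np.float64(321.5262204339863), np.float64(211.27147969357176)) (np.float64(322.92596965268984), np.float64(193.44840499647992))
67 [0.4455 0.0164] pca yaw 87.0 rect [445.2  16.4] [18.9  2.9] 86.5
270 [0.4613 0.0126] pca yaw 148.0 rect [461.6  12.4] [ 9.9 17.7] 149.7
268 [0.4699 0.0262] pca yaw 153.4 rect [470.4  25.8] [ 9.1 19.4] 150.1
```

View pics/w10.png

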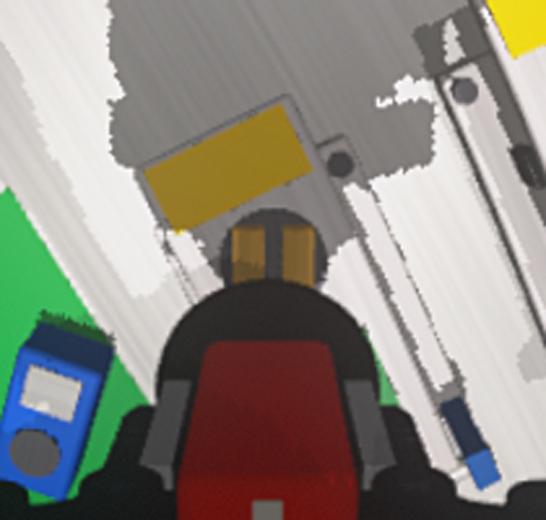

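The slot sits vertically at column 273 of the crop, within about 1 mm of the driver axis at 267–270, and it is parallel to the blade. I'm inserting the blade.

```bash
python3 -m creep '{"delta_pos":[[0.5,0.13,-0.3],[1.5,0.13,-0.3],[2.5,0.13,-0.3],[3,0.13,-0.3],[3.4,0.13,-0.3],[3.7,0.13,-0.3],[3.9,0.13,-0.3],[3.9,0.13,-0.3]],"dr":[[0,0,0],[0,0,0],[0,0,0],[0,0,0],[0,0,0],[0,0,0],[0,0,0],[0,0,0]]}' -1 80
python3 -m creep '{"delta_pos":[[0.2,0,0],[0.4,0,0],[0.5,0,0],[0.5,0,0]],"dr":[[0,0,0],[0,0,0],[0,0,0],[0,0,0]]}' -1 80
python3 - <<'E'
from h import *
show()
E
```

```text
clock: 36.05
position: [0.4693, 0.0157, 0.1389]
ee_rot: [0.683, 0.184, 0.683, -0.184]
contact_force: [-0.4, 0.1, -0.6]
width: 0.025
clock: 36.45
position: [0.4693, 0.0157, 0.1341]
ee_rot: [0.683, 0.184, 0.683, -0.184]
contact_force: [-0.7, -0.0, -1.6]
width: 0.0253
t 36.45 p [0.4693 0.0157 0.1341] 
axes
 [[ 0.     0.502  0.865]
 [ 0.     0.865 -0.502]
 [-1.     0.     0.   ]] 
F [-0.7 -0.  -1.6] M [-0.03 -0.01 -0.03] w 0.025253198662609017 q [-0.115  0.199  1.874  0.     1.069 -1.159]
```

The blade is 10 mm deep with no reaction force. I'm turning clockwise.

```bash
python3 -m creep '{"delta_pos":[[0,0,0],[0,0,0],[0,0,0],[0,0,0],[0,0,0],[0,0,0],[0,0,0],[0,0,0],[0,0,0],[0,0,0]],"dr":[[0.08,0,0],[0.16,0,0],[0.24,0,0],[0.32,0,0],[0.4,0,0],[0.48,0,0],[0.56,0,0],[0.64,0,0],[0.72,0,0],[0.8,0,0]]}' -1 80
python3 -c "from h import *;show()"
python3 -m creep '{"delta_pos":[[0,0,0],[0,0,0],[0,0,0],[0,0,0],[0,0,0],[0,0,0],[0,0,0],[0,0,0],[0,0,0],[0,0,0]],"dr":[[0.08,0,0],[0.16,0,0],[0.24,0,0],[0.32,0,0],[0.4,0,0],[0.48,0,0],[0.56,0,0],[0.64,0,0],[0.72,0,0],[0.76,0,0]]}' -1 80
python3 -c "from h import *;show()"
```

```text
clock: 37.45
position: [0.4696, 0.016, 0.1341]
ee_rot: [0.557, 0.437, 0.556, -0.436]
contact_force: [-0.0, 0.4, -2.1]
width: 0.0249
t 37.45 p [0.4696 0.016  0.1341] 
axes
 [[ 0.001  0.971  0.239]
 [ 0.001  0.239 -0.971]
 [-1.     0.001 -0.   ]] 
F [-0.   0.4 -2.1] M [ 0.2  -0.09  0.07] w 0.024905039941261323 q [-1.150e-01  1.990e-01  1.874e+00  1.000e-03  1.068e+00 -3.560e-01]
clock: 38.45
position: [0.4696, 0.0161, 0.1341]
ee_rot: [0.357, 0.61, 0.357, -0.61]
contact_force: [-0.1, 3.0, -2.2]
width: 0.025
t 38.45 p [0.4696 0.0161 0.1341] 
axes
 [[ 0.001  0.872 -0.49 ]
 [-0.    -0.49  -0.872]
 [-1.     0.001 -0.   ]] 
F [-0.1  3.  -2.2] M [ 0.5  -0.16  2.02] w 0.024970829650725317 q [-0.114  0.199  1.874 -0.     1.068  0.398]
```

The moment rose to 2 N m, so the screw is at its stop. I'm backing off slightly, lifting, and checking the slot angle.

```bash
python3 -m creep '{"delta_pos":[[0,0,0],[-1,0,0],[-3,0,0],[-6,0,0],[-10,0,0],[-10,0,0],[-10,0,0]],"dr":[[-0.08,0,0],[-0.08,0,0],[-0.08,0,0],[-0.08,0,0],[-0.08,0,0],[-0.08,0,0],[-0.08,0,0]]}' -1 80
python3 - <<'E'
from h import *
show();a=np.radians(-32)
todo((.4727,.1395,.235),(0,0,-1),(-np.sin(a),np.cos(a),0))
d=im('wrist');screw(d,(.4702,.0165,.075),rad=30)
E
```

```text
clock: 39.15
position: [0.4693, 0.0157, 0.235]
ee_rot: [0.38, 0.597, 0.379, -0.596]
contact_force: [-0.5, -0.0, -1.1]
width: 0.025
t 39.15 p [0.4693 0.0157 0.235 ] 
axes
 [[ 0.002  0.906 -0.423]
 [-0.    -0.423 -0.906]
 [-1.     0.001 -0.001]] 
F [-0.5 -0.  -1.1] M [-0.    0.06  0.02] w 0.025023614580250524 q [-0.115  0.113  1.709  0.     1.319  0.322]
delta cm [  0.    -4.93 -11.36] dr [-1.449e+00  1.000e-03 -2.000e-03] deg 83.0
270 [0.4785 0.0172] pca yaw 85.0 rect [478.5  16.8] [27.3 10.4] 86.4
247 [0.4459 0.0225] pca yaw 78.5 rect [445.3  25. ] [31.2 10.7] 85.4
246 [0.463  0.0197] pca yaw 85.5 rect [462.9  19.2] [24.5 10.7] 86.2
```

```bash
python3 - <<'E'
from h import *
d=im('wrist');b=d['pixels'];t=im('top')
w=cv2.resize(b[90:320,200:440],None,fx=2.2,fy=2.2,interpolation=cv2.INTER_CUBIC)
tt=cv2.resize(t['pixels'][185:265,225:335],(0,0),fx=2.2*1.0,fy=2.2,interpolation=cv2.INTER_CUBIC)
tt=cv2.copyMakeBorder(tt,0,w.shape[0]-tt.shape[0],0,0,cv2.BORDER_CONSTANT)
cv2.imwrite('pics/w11.png',np.hstack([w,tt]));print(w.shape,tt.shape)
E
```

```text
(506, 528, 3) (506, 242, 3)
```

View pics/w11.png

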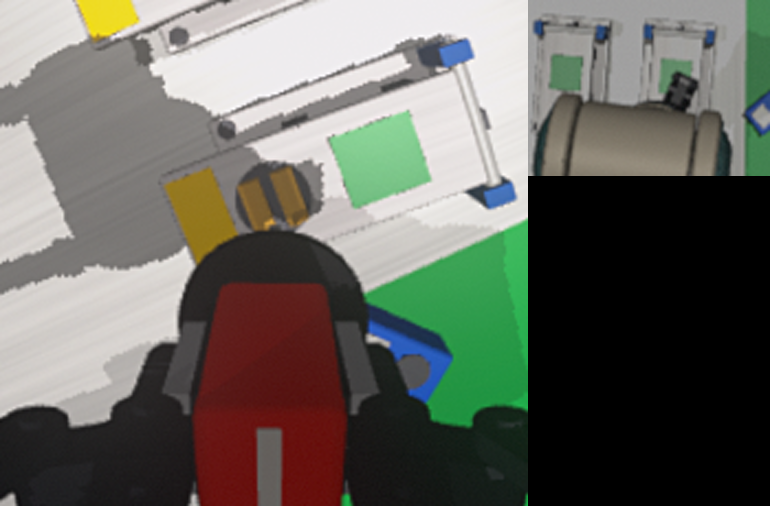

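The driver is still straight in the jaws (white bar at column 268). Slot C at (272,195) now lies along the nest's y axis. Next is screw B, in smaller steps while I watch the moment.

```bash
python3 -m creep '{"delta_pos":[[0,-0.6,-1.2],[0,-1.2,-2.4],[0,-1.8,-3.6],[0,-2.4,-5],[0,-3,-6.4],[0,-3.6,-7.8],[0,-4.2,-9.2],[0,-4.9,-10.5],[0,-4.9,-11.4],[0,-4.9,-11.4]],"dr":[[-0.15,0,0],[-0.3,0,0],[-0.45,0,0],[-0.6,0,0],[-0.75,0,0],[-0.9,0,0],[-1.05,0,0],[-1.2,0,0],[-1.35,0,0],[-1.45,0,0]]}' -1 80
python3 -m creep '{"delta_pos":[[0,0,0],[0,0,0],[0,0,0]],"dr":[[0,0,0],[0,0,0],[0,0,0]]}' -1 80
python3 - <<'E'
from h import *
show();a=np.radians(-32)
todo((.4725,.1397,.179),(0,0,-1),(-np.sin(a),np.cos(a),0))
d=im('wrist');screw(d,(.4741,.1404,.075),rad=30)
E
```

```text
clock: 40.3
position: [0.4723, 0.1407, 0.2325]
ee_rot: [0.679, 0.192, 0.682, -0.192]
contact_force: [-0.3, -0.3, -1.7]
width: 0.0251
clock: 40.6
position: [0.4725, 0.1395, 0.2335]
ee_rot: [0.679, 0.195, 0.68, -0.195]
contact_force: [-0.3, 0.3, -2.2]
width: 0.0252
t 40.6 p [0.4725 0.1395 0.2335] 
axes
 [[-0.001  0.53   0.848]
 [-0.     0.848 -0.53 ]
 [-1.    -0.001 -0.001]] 
F [-0.3  0.3 -2.2] M [ 0.03 -0.01 -0.02] w 0.02515282933998059 q [ 0.146  0.151  1.667  0.     1.326 -0.867]
delta cm [ 5.45  0.02 -0.01] dr [ 0.    -0.001  0.001] deg 0.1
176 [0.4477 0.1424] pca yaw 85.6 rect [447.1 142.5] [35.4  6.8] 85.8
254 [0.4686 0.1358] pca yaw 147.0 rect [468.9 135.6] [ 9.1 25.5] 147.9
253 [0.4771 0.1494] pca yaw 148.7 rect [477.4 149.2] [ 9.1 25.6] 148.3
```

```bash
python3 -m creep '{"delta_pos":[[3,0.1,0],[6,0.1,0],[7.5,0.1,0],[8,0.1,0],[8.4,0.1,0],[8.8,0.1,0],[9.2,0.1,0],[9.4,0.1,0],[9.4,0.1,0]],"dr":[[0,0,0],[0,0,0],[0,0,0],[0,0,0],[0,0,0],[0,0,0],[0,0,0],[0,0,0],[0,0,0]]}' -1 80
python3 -m creep '{"delta_pos":[[0.2,0,0],[0.4,0,0],[0.5,0,0],[0.5,0,0]],"dr":[[0,0,0],[0,0,0],[0,0,0],[0,0,0]]}' -1 80
python3 -c "from h import *;show()"
```

```text
clock: 41.55
position: [0.4735, 0.1406, 0.1401]
ee_rot: [0.68, 0.194, 0.68, -0.194]
contact_force: [-0.7, -0.6, -1.8]
width: 0.025
clock: 41.95
position: [0.4734, 0.1406, 0.1349]
ee_rot: [0.68, 0.194, 0.68, -0.194]
contact_force: [-0.1, 0.9, -1.7]
width: 0.0252
t 41.95 p [0.4734 0.1406 0.1349] 
axes
 [[-0.     0.528  0.849]
 [ 0.     0.849 -0.528]
 [-1.    -0.    -0.   ]] 
F [-0.1  0.9 -1.7] M [0.   0.03 0.  ] w 0.025198839412496715 q [ 0.148  0.232  1.825  0.     1.085 -0.867]
```

Inserted without force. I'm turning 54° first, then in small steps.

```bash
python3 -m creep '{"delta_pos":[[0,0,0],[0,0,0],[0,0,0],[0,0,0],[0,0,0],[0,0,0],[0,0,0],[0,0,0],[0,0,0],[0,0,0]],"dr":[[0.1,0,0],[0.2,0,0],[0.3,0,0],[0.4,0,0],[0.5,0,0],[0.6,0,0],[0.7,0,0],[0.8,0,0],[0.9,0,0],[0.95,0,0]]}' -1 80
python3 -c "from h import *;show()"
python3 -m creep '{"delta_pos":[[0,0,0],[0,0,0],[0,0,0]],"dr":[[0.06,0,0],[0.12,0,0],[0.12,0,0]]}' -1 80
python3 -c "from h import *;show()"
python3 -m creep '{"delta_pos":[[0,0,0],[0,0,0],[0,0,0]],"dr":[[0.06,0,0],[0.12,0,0],[0.12,0,0]]}' -1 80
python3 -c "from h import *;show()"
```

```text
clock: 42.95
position: [0.4719, 0.1409, 0.1349]
ee_rot: [0.514, 0.484, 0.516, -0.485]
contact_force: [-2.4, 1.2, -0.1]
width: 0.0249
t 42.95 p [0.4719 0.1409 0.1349] 
axes
 [[-0.003  0.998  0.061]
 [ 0.001  0.061 -0.998]
 [-1.    -0.003 -0.001]] 
F [-2.4  1.2 -0.1] M [0.25 0.62 0.09] w 0.024949499598823647 q [1.480e-01 2.320e-01 1.826e+00 1.000e-03 1.087e+00 8.600e-02]
clock: 43.25
position: [0.4719, 0.141, 0.1349]
ee_rot: [-0.485, -0.513, -0.487, 0.514]
contact_force: [-3.3, 1.2, -0.1]
width: 0.0254
t 43.25 p [0.4719 0.141  0.1349] 
axes
 [[-0.003  0.998 -0.056]
 [ 0.001 -0.056 -0.998]
 [-1.    -0.003 -0.001]] 
F [-3.3  1.2 -0.1] M [0.37 0.73 0.04] w 0.025379026452655655 q [0.148 0.232 1.826 0.002 1.087 0.203]
clock: 43.55
position: [0.472, 0.1411, 0.1348]
ee_rot: [-0.453, -0.541, -0.456, 0.542]
contact_force: [-4.5, 2.5, 0.7]
width: 0.0252
t 43.55 p [0.472  0.1411 0.1348] 
axes
 [[-0.003  0.985 -0.174]
 [ 0.001 -0.174 -0.985]
 [-1.    -0.003 -0.001]] 
F [-4.5  2.5  0.7] M [0.58 0.9  0.07] w 0.025165213441442694 q [0.148 0.232 1.826 0.002 1.087 0.322]
```

```bash
for i in 1 2; do python3 -m creep '{"delta_pos":[[0,-0.1,0],[0,-0.1,0],[0,-0.1,0]],"dr":[[0.04,0,0],[0.08,0,0],[0.08,0,0]]}' -1 80
python3 -c "from h import *;show()"; done
```

```text
clock: 43.85
position: [0.4717, 0.1413, 0.1349]
ee_rot: [-0.432, -0.559, -0.433, 0.559]
contact_force: [-4.0, 3.7, -0.3]
width: 0.0254
t 43.85 p [0.4717 0.1413 0.1349] 
axes
 [[-0.002  0.968 -0.251]
 [ 0.001 -0.251 -0.968]
 [-1.    -0.002 -0.001]] 
F [-4.   3.7 -0.3] M [0.74 0.8  0.12] w 0.025361408646743428 q [0.149 0.231 1.827 0.002 1.085 0.402]
clock: 44.15
position: [0.4713, 0.1416, 0.1349]
ee_rot: [0.41, 0.576, 0.411, -0.576]
contact_force: [-1.2, 3.5, -1.9]
width: 0.0252
t 44.15 p [0.4713 0.1416 0.1349] 
axes
 [[-0.     0.945 -0.327]
 [ 0.001 -0.327 -0.945]
 [-1.    -0.001 -0.001]] 
F [-1.2  3.5 -1.9] M [0.83 0.53 0.45] w 0.02519774666798999 q [1.500e-01 2.300e-01 1.828e+00 1.000e-03 1.084e+00 4.820e-01]
```

```bash
python3 -m creep '{"delta_pos":[[0,0,0],[0,0,0],[0,0,0]],"dr":[[0.04,0,0],[0.08,0,0],[0.08,0,0]]}' -1 80
python3 -c "from h import *;show()"; python3 -m creep '{"delta_pos":[[0,0,0],[0,0,0],[0,0,0]],"dr":[[0.03,0,0],[0.06,0,0],[0.06,0,0]]}' -1 80
python3 -c "from h import *;show()"
```

```text
clock: 44.45
position: [0.4712, 0.1418, 0.1349]
ee_rot: [0.387, 0.592, 0.388, -0.592]
contact_force: [-2.0, 3.9, -2.1]
width: 0.0252
t 44.45 p [0.4712 0.1418 0.1349] 
axes
 [[-0.001  0.916 -0.4  ]
 [ 0.001 -0.4   -0.916]
 [-1.    -0.001 -0.001]] 
F [-2.   3.9 -2.1] M [1.09 0.62 0.84] w 0.02516031601277573 q [1.500e-01 2.300e-01 1.828e+00 1.000e-03 1.084e+00 5.610e-01]
clock: 44.75
position: [0.4712, 0.142, 0.1349]
ee_rot: [0.369, 0.603, 0.37, -0.603]
contact_force: [-3.0, 5.6, -1.8]
width: 0.0249
t 44.75 p [0.4712 0.142  0.1349] 
axes
 [[-0.001  0.891 -0.453]
 [ 0.001 -0.453 -0.891]
 [-1.    -0.001 -0.001]] 
F [-3.   5.6 -1.8] M [1.25 0.65 1.25] w 0.024865987796105632 q [0.15  0.23  1.828 0.002 1.084 0.62 ]
```

The moment rises steadily against compliance (0.45, 0.84, 1.25 N m), so screw B is at its stop too. I'm releasing and checking both screws.

```bash
python3 -m creep '{"delta_pos":[[0,0,0],[0,0,0],[-1,0,0],[-3,0,0],[-6,0,0],[-10,0,0],[-12,0,0],[-12,0,0],[-12,0,0]],"dr":[[-0.06,0,0],[-0.12,0,0],[-0.12,0,0],[-0.12,0,0],[-0.12,0,0],[-0.12,0,0],[-0.12,0,0],[-0.12,0,0],[-0.12,0,0]]}' -1 80
python3 - <<'E'
from h import *
show();d=im('wrist');screw(d,(.4729,.1420,.075),rad=26);screw(d,(.4702,.0165,.075),rad=22)
todo((.4544,-.4036,.26),(0,0,-1),(np.sin(np.radians(40)),np.cos(np.radians(40)),0))
E
```

```text
clock: 45.65
position: [0.4719, 0.1404, 0.2547]
ee_rot: [0.404, 0.581, 0.403, -0.58]
contact_force: [-0.3, -0.4, -2.4]
width: 0.025
t 45.65 p [0.4719 0.1404 0.2547] 
axes
 [[ 0.001  0.938 -0.347]
 [-0.001 -0.347 -0.938]
 [-1.     0.001  0.   ]] 
F [-0.3 -0.4 -2.4] M [0.02 0.05 0.01] w 0.02495568966702933 q [ 1.490e-01  1.370e-01  1.630e+00 -1.000e-03  1.373e+00  5.040e-01]
238 [0.482  0.1426] pca yaw 86.2 rect [482.  142.3] [26.9 10.3] 85.9
195 [0.4499 0.144 ] pca yaw 84.2 rect [449.3 145.4] [35.6  8.6] 86.2
239 [0.4663 0.1434] pca yaw 86.7 rect [466.1 143.2] [27.1 10.5] 87.2
delta cm [-0.57 17.34 51.59] dr [-1.228e+00  1.000e-03  2.000e-03] deg 70.3
```

Slot B is now at 86.5° against the nest y axis at 86°, the same state as C. I'm taking the driver back to the stand.

```bash
python3 -m creep '{"delta_pos":[[-0.5,1.6,4.6],[-0.5,3.2,9.2],[-0.5,4.8,13.8],[-0.5,6.4,18.4],[-0.5,8,23],[-0.5,9.6,27.6],[-0.5,11.2,32.2],[-0.5,12.8,36.8],[-0.5,14.4,41.4],[-0.5,16,46]],"dr":[[-0.13,0,0],[-0.26,0,0],[-0.39,0,0],[-0.52,0,0],[-0.65,0,0],[-0.78,0,0],[-0.91,0,0],[-1.04,0,0],[-1.17,0,0],[-1.23,0,0]]}' -1 80
python3 -m creep '{"delta_pos":[[0,0,0],[0,0,0],[0,0,0]],"dr":[[0,0,0],[0,0,0],[0,0,0]]}' -1 80
python3 - <<'E'
from h import *
todo((.4544,-.4036,.14),(0,0,-1),(np.sin(np.radians(40)),np.cos(np.radians(40)),0));show()
E
```

```text
clock: 46.7
position: [0.4608, -0.3208, 0.2578]
ee_rot: [0.664, 0.24, 0.666, -0.24]
contact_force: [0.6, -0.3, -1.4]
width: 0.025
clock: 47.0
position: [0.4613, -0.318, 0.2585]
ee_rot: [0.664, 0.242, 0.666, -0.241]
contact_force: [-0.2, 0.5, -1.4]
width: 0.0252
delta cm [11.83 -7.02  5.  ] dr [ 0.002 -0.003 -0.   ] deg 0.2
t 47.0 p [ 0.4613 -0.318   0.2585] 
axes
 [[-0.002  0.641  0.767]
 [ 0.003  0.767 -0.641]
 [-1.     0.    -0.003]] 
F [-0.2  0.5 -1.4] M [ 0.06 -0.03 -0.03] w 0.025161035019429203 q [-0.728  0.242  1.485  0.     1.418 -1.603]
```

```bash
python3 -m creep '{"delta_pos":[[0,-3.5,2.5],[0,-7,5],[0,-7,5],[4,-7,5],[8,-7,5],[10.5,-7,5],[10.5,-7,5],[10.5,-7,5],[10.5,-7,5]],"dr":[[0,0,0],[0,0,0],[0,0,0],[0,0,0],[0,0,0],[0,0,0],[0,0,0],[0,0,0],[0,0,0]]}' -1 80
python3 - <<'E'
from h import *
todo((.4544,-.4036,.0815),(0,0,-1),(np.sin(np.radians(40)),np.cos(np.radians(40)),0))
s,p,r=st();d=im('side');K=np.array(d['intrinsics']);M,t=cam(d);P=pts(d)
# check driver axis from side view: red handle points
h=cv2.cvtColor(d['pixels'],cv2.COLOR_BGR2HSV).astype(int);m=((h[...,0]<8)|(h[...,0]>172))&(h[...,1]>140)&(h[...,2]>50)&(np.linalg.norm(P[...,:2]-p[:2],axis=2)<.06)&(P[...,2]>.08)
q=P[m];print(p,m.sum(),q.mean(0) if m.sum() else '')
E
```

```text
clock: 47.9
position: [0.4567, -0.4052, 0.1572]
ee_rot: [0.666, 0.24, 0.664, -0.242]
contact_force: [0.3, -0.0, -1.0]
width: 0.0251
delta cm [ 7.57 -0.03 -0.31] dr [0.003 0.004 0.   ] deg 0.3
[ 0.45673218 -0.40517514  0.15717456] 0
```

```bash
python3 -m creep '{"delta_pos":[[0,0,0],[0,0,0]],"dr":[[0,0,0],[0,0,0]]}' -1 80
python3 - <<'E'
from h import *
todo((.4544,-.4036,.0815),(0,0,-1),(np.sin(np.radians(40)),np.cos(np.radians(40)),0))
E
```

```text
clock: 48.15
position: [0.4559, -0.4053, 0.1562]
ee_rot: [0.665, 0.241, 0.664, -0.242]
contact_force: [-0.8, -1.3, -2.0]
width: 0.0252
delta cm [ 7.47  0.04 -0.23] dr [0.002 0.002 0.   ] deg 0.2
```

```bash
python3 -m creep '{"delta_pos":[[1,0,-0.2],[2,0,-0.2],[3,0,-0.2],[4,0,-0.2],[5,0,-0.2],[6,0,-0.2],[6.8,0,-0.2],[7.2,0,-0.2],[7.4,0,-0.2],[7.4,0,-0.2]],"dr":[[0,0,0],[0,0,0],[0,0,0],[0,0,0],[0,0,0],[0,0,0],[0,0,0],[0,0,0],[0,0,0],[0,0,0]]}' -1 80
python3 -c "from h import *;show()"
```

```text
clock: 49.15
position: [0.4536, -0.4032, 0.0822]
ee_rot: [0.664, 0.241, 0.665, -0.241]
contact_force: [-2.3, 2.9, 4.3]
width: 0.0251
t 49.15 p [ 0.4536 -0.4032  0.0822] 
axes
 [[-0.001  0.641  0.767]
 [ 0.001  0.767 -0.641]
 [-1.     0.    -0.001]] 
F [-2.3  2.9  4.3] M [ 0.32  0.4  -0.02] w 0.025093682776563844 q [-0.841  0.438  1.65  -0.     1.055 -1.716]
```

Home, resting with a light contact. I'm releasing and retreating upward, then away.

```bash
python3 -m creep '{"delta_pos":[[0,0,0],[0,0,0],[0,0,0],[0,0,0],[-2,0,0],[-6,0,0],[-11,0,0],[-16,0,0],[-16,0,0],[-16,0,0]],"dr":[[0,0,0],[0,0,0],[0,0,0],[0,0,0],[0,0,0],[0,0,0],[0,0,0],[0,0,0],[0,0,0],[0,0,0]]}' 1 80
python3 -m creep '{"delta_pos":[[0,0,-4],[0,0,-8],[0,0,-12],[0,0,-16],[0,0,-18],[0,0,-18],[0,0,-18]],"dr":[[0,0,0],[0,0,0],[0,0,0],[0,0,0],[0,0,0],[0,0,0],[0,0,0]]}' 1 80
python3 - <<'E'
from h import *
show();a=im('top');b=im('side');c=[cv2.resize(a['pixels'][130:280,150:490],None,fx=2.3,fy=2.3,interpolation=cv2.INTER_CUBIC),cv2.resize(b['pixels'][90:400,200:640],None,fx=.7,fy=.7)]
W=max(x.shape[1] for x in c);c=[cv2.copyMakeBorder(x,0,0,0,W-x.shape[1],cv2.BORDER_CONSTANT) for x in c];o=np.vstack(c);cv2.imwrite('pics/end.png',o);print(o.shape)
P=pts(a);m=(P[...,2]>.1)&(P[...,2]<.16)&(np.hypot(P[...,0]-.454,P[...,1]+.402)<.05);q=P[m];r=cv2.minAreaRect((q[:,:2]*1000).astype(np.float32));print('handle',m.sum(),r,np.median(q,0))
E
```

```text
clock: 50.15
position: [0.4544, -0.4042, 0.2426]
ee_rot: [0.666, 0.241, 0.664, -0.242]
contact_force: [-0.3, 0.5, -0.3]
width: 0.0857
clock: 50.85
position: [0.3158, -0.2881, 0.2401]
ee_rot: [0.664, 0.242, 0.665, -0.241]
contact_force: [-0.1, -1.1, -0.1]
width: 0.0852
t 50.85 p [ 0.3158 -0.2881  0.2401] 
axes
 [[-0.     0.642  0.767]
 [ 0.001  0.767 -0.642]
 [-1.     0.    -0.001]] 
F [-0.1 -1.1 -0.1] M [-0.01 -0.   -0.  ] w 0.08522882268670601 q [-0.903  0.045  1.772  0.     1.325 -1.777]
(562, 782, 3)
handle 153 ((450.4149169921875, -403.76702880859375), (27.647735595703125, 25.742876052856445), 55.88740158081055) [ 0.45085181 -0.40091963  0.12667368]
```

View pics/end.png

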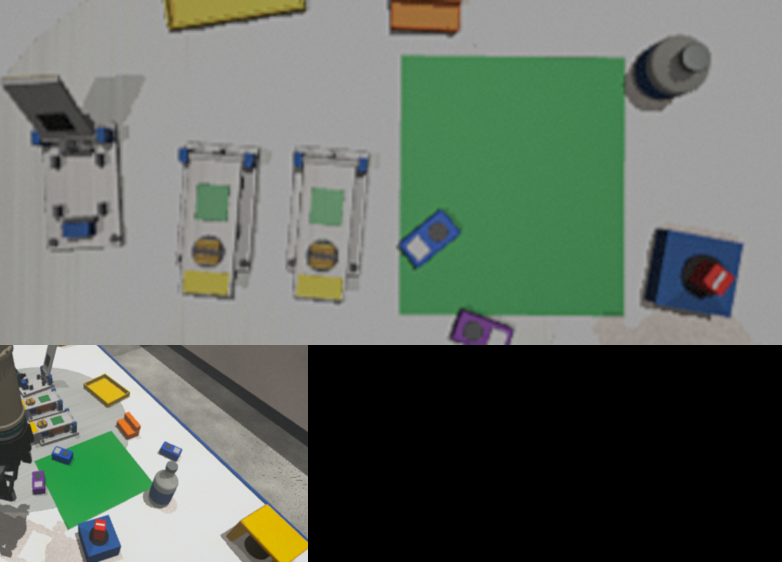

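The end view shows covers B and C shut with their slots across the nests. The driver is upright in its stand at (712,275), and the bottle, orange block and tray are in place. One last check for any other copper housing, including under the yellow shelters.

```bash
python3 - <<'E'
from h import *
for n in('side','top'):
    d=im(n);P=pts(d);h=cv2.cvtColor(d['pixels'],cv2.COLOR_BGR2HSV).astype(int)
    m=(h[...,0]>3)&(h[...,0]<17)&(h[...,1]>120)&(h[...,2]>25)
    k,l,s,c=cv2.connectedComponentsWithStats(m.astype(np.uint8))
    for i in range(1,k):
        if s[i,4]>25: print(n,c[i].round(),s[i,4],np.median(P[l==i],0).round(3),np.median(h[l==i],0))
d=im('side');P=pts(d);m=(np.abs(P[...,0]-.80)<.08)&(np.abs(P[...,1]+.59)<.08);q=P[m];print('under right shelter',np.histogram(q[:,2],[-.05,-.01,.01,.02,.03,.04,.06,.08,.12])[0])
dk=m&(d['pixels'].max(2)<70);print(dk.sum(),P[dk].min(0).round(3),P[dk].max(0).round(3),np.median(P[dk],0).round(3))
show()
E
```

```text
side [384. 206.] 775 [ 0.752 -0.108  0.03 ] [ 11. 186. 187.]
top [335. 133.] 626 [ 0.749 -0.099  0.032] [ 15. 165. 156.]
under right shelter [   0 2850  187  180  173  248  105 4433]
672 [ 0.77  -0.631 -0.002] [ 0.818 -0.573  0.086] [ 0.793 -0.603  0.027]
t 51.1 p [ 0.3165 -0.2888  0.2406] 
axes
 [[-0.     0.641  0.767]
 [ 0.001  0.767 -0.641]
 [-1.     0.    -0.001]] 
F [-0.  -0.6  0.4] M [ 0.03 -0.01  0.01] w 0.08588703556220177 q [-0.903  0.046  1.769  0.     1.326 -1.777]
```

```bash
python3 -c "from rig import manip;print(manip.sign_off())"
```

```text
the job is handed in; nothing more can be done
None
```

I handed the job in at about 51 s. Only two copper housings were there, and both are seated in nests of their own with the covers shut and the screws locked. The left nest stays empty with its cover open.

- **Covers:** I pressed both down with the shut fingers on the yellow tabs until they snapped. They lay level in the end picture.
- **Screws:** I turned both clockwise with the driver until the moment rose sharply (2.0 N m on the right-hand nest, 1.25 N m on the middle one). Each slot then lay along its nest's y axis, 86–86.5° measured against about 86°.
- **Driver:** It is upright in its stand at the same height as before, about 4 mm to one side within the hole's play.
- **Bystanders:** The bottle, orange block and tray looked unmoved, and no other copper housing showed in the top and side views.

**Checks that disagreed:**
- **Screw turn:** The slots turned about 62–64°, but I turned the tool about 90° on the right-hand screw and 85° on the middle one. I take the extra as play plus twist in the grip, since the stop moment and slot direction agree on both screws.
- **Screw position:** The wrist and top cameras differed by about 2–5 mm on where the screws are. I used the mean for the right-hand screw and the same offset for the middle one; the blade went in with no measurable force.
- **Joint 6:** It once read -2.704 against its limit of -2.70, so I regrasped the second housing from the other side.

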